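# Set up the cobbler's jack stand

## Task

Hook the tool tray by its eye with the last hook and pull it completely out from under the roof of the shelf bay. Set every iron foot from the tray in the jack stand, the largest size in the socket nearest the nail cup fixed on the end of the stand, the medium in the middle, the small in the farthest: lower it in, turn it until its keyway finds the hidden key and it drops, and leave it fully home, flat on the socket, without forcing. Finally push the empty tray back, completely under the roof, and leave the hook lying flat on the rubber cutting board; leave the other things on the bench alone.

Things in the scene. Friction and masses are not known exactly. Their poses are not given: they have to be found in the camera images.
- hook: Last hook (hand tool): wooden handle block 90 long, 32 wide, 30 high, with a steel rod of 8 mm diameter that leaves its front end with its centre line 25 mm above the handle's underside and bends straight down at the end. 200 g. Origin: centre of the handle's underside; +x runs from handle to tip, z up. It lies stably on the handle's underside. Grip the handle across its width from above
- hook_tip (a point): centre of the round lower end of the hook's downward tip, in the hook's frame at (130, 0, 4) mm; the tip reaches 4 mm below this point (level with the handle's underside) and the horizontal rod's underside is 17 mm above it
- board: fixed dark rubber cutting board 140 (x) by 220 (y) by 6 mm, lying on the table; origin at the centre of its underside. The hook lies on it at the start
- bay: fixed low wooden shelf bay, 370 mm wide (y). Origin on the table at its middle; +x is its open side, the way the tray comes out. Roof (underside 140, top 158, boxes on it to 212 mm above the table) over bay x = -85 to +65 mm; back wall; low guide rails about 12 mm clear of the tray's ends, flared at the mouth. The tray starts inside, centred within 6 mm, only its eye in front of the roof
- tray: aluminium tray, loose on the table, 110 (x) by 270 (y) by 46 mm high, 400 g. Origin: centre of its underside; +x is its front, with the eye. Three plain round holes 31 mm wide in its top plate, at x = 0, y = -85, 0, 85 mm, hold the feet: stubs hanging down, undersides on the plate, free to turn, toes roughly to the tray's -x (within 0.4 rad)
- tray_eye (a point): centre of the tray's pull eye: a flat ring with a vertical axis, clear opening about 28 mm, bar 6 mm thick, from 13 to 19 mm above the table; in the tray's frame at (75, 0, 16) mm. Open above and below
- stand: fixed jack stand: base plate 90 by 360 by 12 mm with three upright round grey sockets, 52 mm wide, in a row along its y, 120 mm apart, and a nail cup (38 wide, 30 high) on its +y end. Origin: centre of its underside. The stand's +x is the rough direction of the toes of seated feet. Each socket was left clamped at an unknown swivel angle and does not turn by hand
- socket_large (a point): mouth centre of the large foot's socket, 62 mm above the table, at stand y = 120 mm (nearest the nail cup). Bore 27.6 wide, 50 deep. From 14 to 38 mm below the mouth a 4 mm wide key stands out of its wall to 8.2 mm from the axis, somewhere within 0.62 rad either side of the stand's +x; its angle is not reported (this point has the stand's axes)
- socket_medium (a point): mouth centre of the medium foot's socket, 62 mm above the table, at stand y = 0 mm (middle). Bore 27.6 wide, 50 deep. From 14 to 38 mm below the mouth a 4 mm wide key stands out of its wall to 8.2 mm from the axis, somewhere within 0.62 rad either side of the stand's +x; its angle is not reported (this point has the stand's axes)
- socket_small (a point): mouth centre of the small foot's socket, 62 mm above the table, at stand y = -120 mm (farthest from the nail cup). Bore 27.6 wide, 50 deep. From 14 to 38 mm below the mouth a 4 mm wide key stands out of its wall to 8.2 mm from the axis, somewhere within 0.62 rad either side of the stand's +x; its angle is not reported (this point has the stand's axes)
- foot_large: large iron foot for the jack (sole plate, rounded toe, narrower rounded heel): 44 wide with flat parallel sides, 32 high, toe end 64 and heel end 40 mm from the stub's axis, about 220 g; may be absent. Origin: on the stub's axis at the foot's underside, +x to the toe, z up. Resting on the key it stands about 22 mm above the mouth; aligned it drops and its underside sits flat on the mouth
- nose_large (a point): lower end of the large foot's stub, 40 mm below its underside. The stub is splined, 25 wide and 36 long, then a plain 13 mm nose 4 mm long. One blind spline (a keyway about 7.5 mm wide, full length, open below) runs down its toe side (+x); it passes the key when within about 0.13 rad
- foot_medium: medium iron foot for the jack (sole plate, rounded toe, narrower rounded heel): 40 wide with flat parallel sides, 32 high, toe end 54 and heel end 34 mm from the stub's axis, about 220 g; may be absent. Origin: on the stub's axis at the foot's underside, +x to the toe, z up. Resting on the key it stands about 22 mm above the mouth; aligned it drops and its underside sits flat on the mouth
- nose_medium (a point): lower end of the medium foot's stub, 40 mm below its underside. The stub is splined, 25 wide and 36 long, then a plain 13 mm nose 4 mm long. One blind spline (a keyway about 7.5 mm wide, full length, open below) runs down its toe side (+x); it passes the key when within about 0.13 rad
- foot_small: small iron foot for the jack (sole plate, rounded toe, narrower rounded heel): 36 wide with flat parallel sides, 32 high, toe end 44 and heel end 28 mm from the stub's axis, about 220 g; may be absent. Origin: on the stub's axis at the foot's underside, +x to the toe, z up. Resting on the key it stands about 22 mm above the mouth; aligned it drops and its underside sits flat on the mouth
- nose_small (a point): lower end of the small foot's stub, 40 mm below its underside. The stub is splined, 25 wide and 36 long, then a plain 13 mm nose 4 mm long. One blind spline (a keyway about 7.5 mm wide, full length, open below) runs down its toe side (+x); it passes the key when within about 0.13 rad
- glue_jar: amber glue jar, 60 wide, 85 high; bystander, leave alone
- tape_ring: grey tape core ring, 76 wide, 22 high; bystander, leave alone
- heel_puck: round rubber heel, 50 wide, 18 high; bystander, leave alone
- brush_pot: loose empty aluminium pot, 70 wide, 60 high; bystander, leave alone
- shoe: black finished shoe, about 225 long, 90 high; bystander, leave alone
- polish_tin: flat steel polish tin, 72 wide, 30 high; bystander, leave alone
Mind the look-alikes: they are no part of the job. Of the things shaped like the hook, the wooden one is meant.

How it is judged (in metres and radians):
On the way, in this order (a step that is already met when the one before it is completed fails the run):
1. the hook, in the tray's eye, is pulling the tray out (contact force between hook and tray above 0.5 N and x of tray in the frame of bay above 0.04 m), for 0.1 s.
2. the tray stands out from under the roof (x of tray in the frame of bay above 0.12 m), for 0.2 s.
3. every foot is home in its socket (z of foot_large in the frame of socket_large between -0.004 and 0.004 m and horizontal distance between foot_large and socket_large below 0.006 m and angle between each of foot_large, foot_medium, foot_small's own z axis and vertical below 0.08 rad and linear speed of each of foot_large, foot_medium, foot_small below 0.02 m/s and z of foot_medium in the frame of socket_medium between -0.004 and 0.004 m and horizontal distance between foot_medium and socket_medium below 0.006 m and z of foot_small in the frame of socket_small between -0.004 and 0.004 m and horizontal distance between foot_small and socket_small below 0.006 m), for 0.2 s.
At the end, for the whole second after the job is handed in: Every foot present is in its own socket, upright, its underside within 4 mm of the mouth and 6 mm of the axis, at rest; the tray is back under the roof, its centre not more than 12 mm out from the bay's origin; the hook lies with its handle's centre over the board, level, at rest (all of step 3 and x of tray in the frame of bay below 0.012 m and linear speed of each of tray, hook below 0.02 m/s and x of hook in the frame of board between -0.07 and 0.07 m and y of hook in the frame of board between -0.11 and 0.11 m and height (world z) of hook below 0.015 m and angle between hook's own z axis and vertical below 0.15 rad); the robot touches nothing.
It fails at once if a bystander is shoved more than 30 mm (distance of any of glue_jar, tape_ring, heel_puck, brush_pot, shoe, polish_tin from where it was at the start of the episode above 0.03 m).
It fails at once if a foot is forced into the stand with more than 60 N (contact force between any of foot_large, foot_medium, foot_small and stand above 60 N).
Of foot_large, foot_medium, foot_small only 2 to 3 are there at a start; the rules pass over those that are not, and their reading is None.
At some moment in a run one of hook may be knocked a few centimetres aside while the robot is not near it.
It also fails if it takes over 208 s, if anything falls off the work surface, if the arm or the gripper's body presses on something with over 40 N, if the wrist force passes 120 N, or if a joint passes its speed limit or range.

## Robot

A 7-joint arm with a two-finger parallel gripper is mounted at the origin on the work surface. World frame = base frame: x ahead of the robot, y to its left, z up, the work surface at z = 0. Lengths are in mm, angles in rad, forces in N, time in s.
With the tool pointing down it reaches from about 350 to 900 mm from the base axis. Payload 7.2 kg.
Tool frame: the origin (TCP) lies at the very end of the fingers, on their centre line; the grasp point (between the pads) lies 19 mm behind it (r.grip_depth is the distance from the TCP to the grasp point, in mm); z points along the fingers, y is the line along which they close (so a half turn about z gives the same grasp; the last joint's range is limited). The gripper opens to 88 mm and grips with 3 to 60 N. Pads are 20 mm wide; open, the fingers measure 115 mm over their backs; the gripper's body (75 mm by 178 mm) begins 61 mm behind the grasp point.
Start: joints at [1.142, 0.411, -0.013, 1.596, 0.006, 1.134, -0.082], TCP at [220.628, -584.768, 195.153] pointing down, gripper open.
Joint ranges: [-2.95, 2.95], [-0.29, 1.99], [-1.47, 1.44], [0.14, 2.54], [-1.03, 4.17], [0.13, 1.85], [-2.86, 2.86]. Speed limits (rad/s): [2.39, 2.39, 3.01, 3.01, 3.14, 3.14, 3.14].

## Interface

Orientations are given as a unit quaternion [w, x, y, z].
In Python, from station import sensors, imaging, order, r gives the robot as it stands. The module is installed in compiled form; this text tells all that it offers.
- The arm moves only by the tool servo_tool, never from a script. Its argument "deltas" is a list of rows, each an object of numbers: "fingers": the finger opening in cm, from 0 to 8.78; "x", "y", "z": the shift along the world's x, y, z in cm; "spin": the turn about the world's z in degrees. In form: [{"fingers": .., "x": .., "y": .., "z": .., "spin": ..}, ...]. A call has 1 to 5 rows; each row is the pose to reach, as a shift and turn from the pose commanded when the call began; what a row does not reach only later rows make up. A row lasts 1/12 s, in which the tool goes at most 41.7 mm and 7.16 degrees, less where a joint would pass 70% of its speed; a pose out of reach is approached as far as the arm can. A call with a gripper value outside its range is refused whole. The fingers move at their own pace and stop on an object; the grip force is fixed at half the most. Time passes only in rows, so rows that repeat a pose let the fingers close. It gives the time, the measured TCP pose, the force, the opening and the grip force at its end, in the units of the state.
- sensors.get_state(): the state, without advancing time (a new reading comes with each control period).
- imaging.get_image(name): name is "scene" or "top" or "wrist"; returns the picture (400x640x3 uint8, red, green, blue); there is no depth.
- imaging.camera_model(name): a dict with "fx", "fy", "cx", "cy" (pixels), "extrinsics" (4x4, takes a point from camera to world coordinates). Camera axes: x right, y up, looking along -z (the intrinsics and any distortion apply to the point x, -y, -z); pixel columns grow to the right and rows downward; lengths in mm; the calibration is good to about 2 mm. A picture is of the moment at which its call begins: read the wrist's pose just before it. camera_model takes no time and is no camera call; for the wrist camera it gives the pose at the moment of the call.
- order.hand_in(): hands the job in; it is judged then, once.
The state is a dict: "clock": time; "joint_positions": joint angles; "qd": joint speeds; "effort": joint torques, N m; "position": TCP position; "ee_rot": TCP orientation; "force": force on the tool from outside, world axes, zero at the start; "wrist_torque": the same for the moment, N m; "opening": finger opening in mm; "grip_force": force on a finger pad.
Only numpy, scipy, OpenCV 4.12 (cv2) and the standard library are available. Lean on these libraries where they do the work, as an engineer would, in place of code of your own. Each camera call takes 0.05 s, during which the arm holds its last target. There are 200 camera calls.

## Working session

There is one attempt and no reset: what is moved stays moved. The work goes in short steps, Python scripts to look and compute and a tool call to move; the robot and the scene stay as the last step left them, time stands still between calls to the robot, and variables do not carry over. Pictures are saved under pics/ and viewed, at most 14 in all, crops included, and the job is handed in when it is done.

Besides the shell and the picture viewer there is one more tool, called after "Request:" as name(argument=value, ...) on one line, values as JSON. servo_tool: Moves the arm, as the interface text tells. Its arguments: {"type":"object","properties":{"deltas":{"type":"array"}},"required":["deltas"]}

```bash
mkdir -p pics
cat > h.py <<'E'
from station import sensors, imaging, order, r
import numpy as np, cv2
def shot(n,f):
    im=imaging.get_image(n); cv2.imwrite('pics/'+f,im[:,:,::-1]); return im
def ray(m,u,v):
    E=np.array(m['extrinsics']); d=np.array([(u-m['cx'])/m['fx'],-(v-m['cy'])/m['fy'],-1.]); return E[:3,3],E[:3,:3]@d
def onz(m,u,v,z):
    o,d=ray(m,u,v); return o+d*(z-o[2])/d[2]
def pix(m,p):
    E=np.array(m['extrinsics']); q=E[:3,:3].T@(np.array(p,float)-E[:3,3]); return np.array([m['cx']+m['fx']*q[0]/-q[2], m['cy']+m['fy']*-q[1]/-q[2]])
E
python3 - <<'E'
from h import *
for n in ['top','scene']:
    shot(n,n+'0.png'); m=imaging.camera_model(n); print(n,{k:(np.round(v,3).tolist()) for k,v in m.items()})
shot('wrist','w0.png'); print(imaging.camera_model('wrist')); print(sensors.get_state())
E
```

```text
top {'fx': 385.888, 'fy': 385.888, 'cx': 317.311, 'cy': 198.698, 'extrinsics': [[0.021, 0.999, -0.05, 494.645], [-1.0, 0.021, 0.016, 42.025], [0.017, 0.05, 0.999, 1124.589], [0.0, 0.0, 0.0, 1.0]]}
scene {'fx': 418.254, 'fy': 418.254, 'cx': 317.363, 'cy': 198.572, 'extrinsics': [[-0.434, -0.662, 0.611, 1254.363], [0.901, -0.308, 0.306, 389.302], [-0.014, 0.683, 0.73, 937.837], [0.0, 0.0, 0.0, 1.0]]}
{'fx': 290.574902316265, 'fy': 290.574902316265, 'cx': 322.1697681401996, 'cy': 195.0364955161516, 'extrinsics': array([[ 3.53710162e-01,  9.00871226e-01,  2.51634967e-01,
         2.88572955e+02],
       [-9.35354181e-01,  3.41042005e-01,  9.38238035e-02,
        -5.58559030e+02],
       [-1.29492866e-03, -2.68554251e-01,  9.63263691e-01,
         3.84210926e+02],
       [ 0.00000000e+00,  0.00000000e+00,  0.00000000e+00,
         1.00000000e+00]])}
{'clock': 0.15, 'joint_positions': array([ 1.14179542,  0.41173658, -0.01274378,  1.59685285,  0.00561972,
        1.13433715, -0.08219342]), 'qd': array([-0.00046714, -0.00080433,  0.00092257, -0.00302922, -0.00038219,
       -0.00066825, -0.00116624]), 'effort': array([ 1.20698161e-03, -5.88335824e+01,  6.41925093e-01, -2.91291082e+01,
       -5.38086263e-02,  1.58356852e-02,  1.28536321e-04]), 'position': array([ 220.45940842, -584.35243832,  194.48897505]), 'ee_rot': array([-6.28098074e-04,  9.83765639e-01,  1.79456810e-01, -1.63597262e-04]), 'force': array([-0.68821798, -0.53502523,  0.59233672]), 'wrist_torque': array([-0.04963079,  0.02178578, -0.02670193]), 'grip_force': 0.0, 'opening': 87.80656165888632}
```

View pics/top0.png

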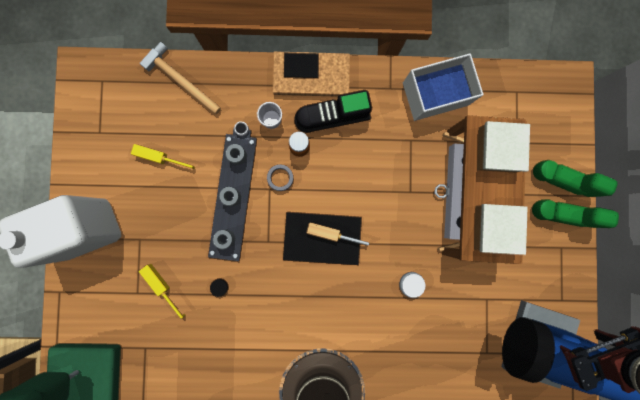

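View pics/scene0.png

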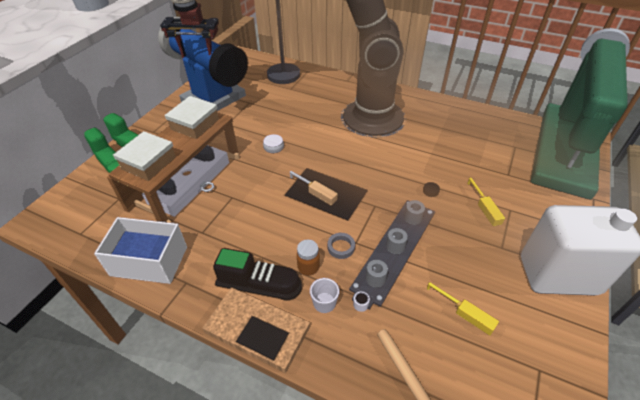

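Top view: the wooden hook is on the black board at (325,234). The look-alikes are two yellow ones at (150,155) and (158,285), plus a hammer at (180,75). Only the one at (325,234) is wooden and on the board, so it fits. The stand is at (235,195) with its nail cup at (240,130), and the tray eye is at (441,191). The bay opens toward image left (world +y).

Run:
```python
from h import *
im=cv2.imread('pics/top0.png'); m=imaging.camera_model('top')
a=cv2.resize(im[205:270,280:370],(0,0),fx=4.4,fy=4.4,interpolation=cv2.INTER_CUBIC)
b=cv2.resize(im[110:265,425:535],(0,0),fx=3.6,fy=3.6,interpolation=cv2.INTER_CUBIC)
c=np.zeros((560,796,3),np.uint8); c[:a.shape[0],:a.shape[1]]=a; c[:b.shape[0],400:400+b.shape[1]]=b
d=cv2.resize(im[115:265,200:265],(0,0),fx=1.75,fy=1.75); c[290:290+d.shape[0],:d.shape[1]]=d
cv2.imwrite('pics/c1.png',c)
hsv=cv2.cvtColor(im,cv2.COLOR_BGR2HSV)
# handle
sub=np.zeros(im.shape[:2],np.uint8); sub[215:262,287:358]=255
k=cv2.inRange(hsv,(5,90,120),(25,255,255))&sub
cs,_=cv2.findContours(k,0,2); q=max(cs,key=cv2.contourArea); rc=cv2.minAreaRect(q); print('handle',rc)
bp=cv2.boxPoints(rc); print(np.round([onz(m,*p,30)for p in bp]),onz(m,*rc[0],30))
# sockets
g=cv2.cvtColor(im,cv2.COLOR_BGR2GRAY)
C=cv2.HoughCircles(cv2.resize(g[110:265,200:265],(0,0),fx=4,fy=4,interpolation=2),3,1.5,60,param1=120,param2=0.6,minRadius=26,maxRadius=48)
if C is not None:
  for u,v,R in C[0][:8]: u=u/4+200;v=v/4+110; print('c',u,v,R/4,onz(m,u,v,62).round(1))
print('tcp pix',pix(m,sensors.get_state()['position']))
for u,v in [(441,191)]: print(onz(m,u,v,16))
```

```text
handle ((323.71783447265625, 231.55810546875), (33.23847961425781, 11.272741317749023), 14.931416511535645)
[[453.  54.  30.]
 [484.  46.  30.]
 [461. -45.  30.]
 [431. -38.  30.]] [457.10570592   4.17785732  30.        ]
c 222.6875 239.5625 9.5375 [430.9 280.9  62. ]
c 234.6875 152.5625 9.35 [670.9 255.7  62. ]
c 229.0625 195.6875 8.7875 [551.3 267.4  62. ]
c 241.4375 127.8125 7.325 [740.5 239.2  62. ]
c 229.0625 254.9375 11.7875 [389.5 262.2  62. ]
c 208.4375 175.8125 10.9625 [604.8 325.7  62. ]
c 239.9375 184.8125 10.8875 [581.9 238.5  62. ]
c 206.5625 196.8125 10.1 [546.8 328.8  62. ]
tcp pix [569.41140736 337.86206708]
[ 580.48457722 -333.70285687   16.        ]
```

View pics/c1.png

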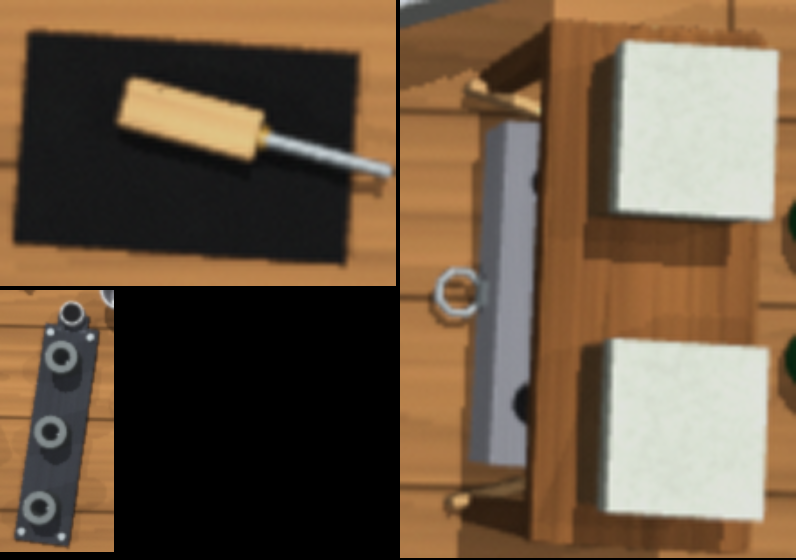

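The crop confirms it: wooden handle, with a steel rod leaving to the lower right, tip near (368,244). Next: exact targets.

Run:
```python
from h import *
m=imaging.camera_model('top')
bp=cv2.boxPoints(((323.718,231.558),(33.24,11.27),14.93))
P=np.array([onz(m,*p,36) for p in bp]); print(P.round(1),onz(m,323.718,231.558,36))
print('tip end',onz(m,280+388/4.4,205+171/4.4,31))
A=onz(m,425+153/3.6,110+25/3.6,158);B=onz(m,425+130/3.6,110+540/3.6,158); print('roof front',A,B,np.degrees(np.arctan2(*(B-A)[:2])))
# tray top front edge z46
for p in [(490,125),(472,460),(508,122),(490,462)]:
  print(p,onz(m,425+p[0]/3.6,110+p[1]/3.6,46).round(1), onz(m,425+p[0]/3.6,110+p[1]/3.6,0).round(1))
print('eye',onz(m,425+461/3.6,110+293/3.6,16))
for c in [(40,38),(355,55),(345,262),(17,240)]: print(onz(m,280+c[0]/4.4,205+c[1]/4.4,6).round(1))
```

```text
[[453.1  53.6  36. ]
 [483.8  46.1  36. ]
 [461.6 -44.9  36. ]
 [430.9 -37.2  36. ]] [457.31178064   4.38485805  36.        ]
tip end [ 424.96497644 -122.23880697   31.        ]
roof front [ 760.45851069 -352.74486131  158.        ] [ 397.36115086 -336.9978657   158.        ] -87.51672285429703
(490, 125) [ 717.9 -667.2   46. ] [ 727.4 -697.4    0. ]
(472, 460) [ 453.3 -649.9   46. ] [ 451.5 -679.4    0. ]
(508, 122) [ 720.6 -681.6   46. ] [ 730.3 -712.5    0. ]
(490, 462) [ 452.  -664.1   46. ] [ 450.2 -694.3    0. ]
eye [ 586.49543815 -661.6297248    16.        ]
[506.  104.6   6. ]
[ 499.1 -103.1    6. ]
[363.5 -98.6   6. ]
[373.8 116.4   6. ]
```

Request:
servo_tool(deltas=[{"z": 4,"spin": 7},{"z": 8,"spin": 14},{"z": 12,"spin": 21},{"x": 2,"y": 4,"z": 14,"spin": 28},{"x": 3,"y": 8,"z": 14,"spin": 35}])

```text
$.deltas[0]: bad value
```

Request:
servo_tool(deltas=[{"x": 1.5,"y": 3.8,"spin": 7},{"x": 3,"y": 7.5,"spin": 14},{"x": 4.5,"y": 11,"spin": 20.6},{"x": 6,"y": 15,"spin": 20.6},{"x": 7.5,"y": 18.7,"spin": 20.6}])

```text
$.deltas[0]: bad value
```

Request:
servo_tool(deltas=[{"x": 1.5,"y": 3.8},{"x": 3,"y": 7.5},{"x": 4.5,"y": 11},{"x": 6,"y": 15},{"x": 7.5,"y": 18.7}])

```text
$.deltas[0]: bad value
```

Request:
servo_tool(deltas=[{"fingers": 8.7,"x": 0,"y": 0,"z": 4,"spin": 7},{"fingers": 8.7,"x": 0,"y": 0,"z": 8,"spin": 14},{"fingers": 8.7,"x": 0,"y": 0,"z": 12,"spin": 21},{"fingers": 8.7,"x": 1.5,"y": 3,"z": 14,"spin": 28},{"fingers": 8.7,"x": 3,"y": 6.5,"z": 14,"spin": 35}])

```text
clock: 0.57
position: [250.4, -522.4, 339.7]
ee_rot: [0.004, 0.884, 0.468, -0.0]
force: [1.2, 0.5, 0.1]
opening: 87.1
grip_force: 0.0
```

Run:
```python
from h import *
m=imaging.camera_model('top')
for p in [(90,125),(72,460),(108,122),(90,462)]:
  print(p,onz(m,425+p[0]/3.6,110+p[1]/3.6,46).round(1), onz(m,425+p[0]/3.6,110+p[1]/3.6,0).round(1))
print('eye',onz(m,425+61/3.6,110+293/3.6,16))
```

```text
(90, 125) [ 710.3 -348.6   46. ] [ 719.5 -365.3    0. ]
(72, 460) [ 447.1 -335.4   46. ] [ 445.  -351.5    0. ]
(108, 122) [ 713.  -362.9   46. ] [ 722.3 -380.1    0. ]
(90, 462) [ 445.8 -349.5   46. ] [ 443.7 -366.2    0. ]
eye [ 579.41566392 -336.45787003   16.        ]
```

Request:
servo_tool(deltas=[{"fingers": 8.7,"x": 1.4,"y": 3.6,"z": 0,"spin": 7},{"fingers": 8.7,"x": 2.8,"y": 7.2,"z": 0,"spin": 14},{"fingers": 8.7,"x": 4.2,"y": 10.8,"z": 0,"spin": 20.6},{"fingers": 8.7,"x": 5.6,"y": 14.4,"z": 0,"spin": 20.6},{"fingers": 8.7,"x": 7,"y": 18,"z": 0,"spin": 20.6}])

```text
clock: 0.98
position: [320.7, -337.9, 335.0]
ee_rot: [-0.0, 0.786, 0.618, -0.0]
force: [0.5, 0.2, 0.5]
opening: 87.3
grip_force: 0.0
```

Request:
servo_tool(deltas=[{"fingers": 8.7,"x": 1.4,"y": 3.6,"z": 0,"spin": 0},{"fingers": 8.7,"x": 2.8,"y": 7.2,"z": 0,"spin": 0},{"fingers": 8.7,"x": 4.2,"y": 10.8,"z": 0,"spin": 0},{"fingers": 8.7,"x": 5.6,"y": 14.4,"z": 0,"spin": 0},{"fingers": 8.7,"x": 7,"y": 18,"z": 0,"spin": 0}])

```text
clock: 1.4
position: [390.7, -157.9, 335.2]
ee_rot: [0.0, 0.787, 0.617, -0.0]
force: [1.2, -0.3, -0.1]
opening: 86.9
grip_force: 0.0
```

Request:
servo_tool(deltas=[{"fingers": 8.7,"x": 1.4,"y": 3.6,"z": 0,"spin": 0},{"fingers": 8.7,"x": 2.8,"y": 7.2,"z": 0,"spin": 0},{"fingers": 8.7,"x": 4.2,"y": 10.8,"z": 0,"spin": 0},{"fingers": 8.7,"x": 5.6,"y": 14.4,"z": -2,"spin": 0},{"fingers": 8.7,"x": 6.7,"y": 16.3,"z": -5,"spin": 0}])

```text
clock: 1.82
position: [459.7, 7.6, 287.3]
ee_rot: [0.002, 0.786, 0.619, 0.003]
force: [1.4, -0.7, -0.8]
opening: 87.0
grip_force: 0.0
```

Request:
servo_tool(deltas=[{"fingers": 8.7,"x": 0,"y": 0,"z": -4,"spin": 0},{"fingers": 8.7,"x": 0,"y": 0,"z": -8,"spin": 0},{"fingers": 8.7,"x": 0,"y": 0,"z": -12,"spin": 0},{"fingers": 8.7,"x": 0,"y": 0,"z": -15,"spin": 0},{"fingers": 8.7,"x": 0,"y": 0,"z": -15,"spin": 0}])

```text
clock: 2.23
position: [453.5, 2.9, 130.1]
ee_rot: [-0.003, 0.786, 0.618, -0.003]
force: [-1.4, -0.7, -0.4]
opening: 87.2
grip_force: 0.0
```

Run:
```python
from h import *
print(sensors.get_state()['position']); m=imaging.camera_model('wrist'); im=shot('wrist','w1.png')
print(pix(m,sensors.get_state()['position']))
```

```text
[453.48260053   2.91624216 130.08317087]
[325.52171968 223.87589912]
```

View pics/w1.png

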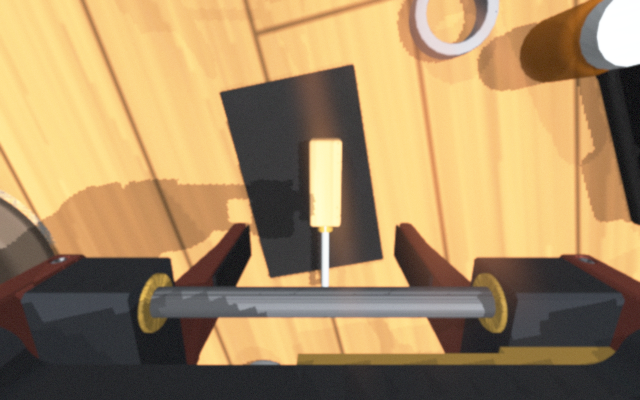

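The wooden hook lies squarely under the fingers, handle at about (325,183), rod toward the fingers. I'll grasp it.

Request:
servo_tool(deltas=[{"fingers": 8.7,"x": 0,"y": 0,"z": -3.5,"spin": 0},{"fingers": 8.7,"x": 0,"y": 0,"z": -7,"spin": 0},{"fingers": 8.7,"x": 0,"y": 0,"z": -10,"spin": 0},{"fingers": 8.7,"x": 0,"y": 0,"z": -12.3,"spin": 0},{"fingers": 8.7,"x": 0,"y": 0,"z": -12.3,"spin": 0}])

```text
clock: 2.7
position: [456.9, 2.8, 10.8]
ee_rot: [-0.001, 0.787, 0.617, -0.001]
force: [-1.1, 0.2, 0.1]
opening: 86.4
grip_force: 0.0
```

Request:
servo_tool(deltas=[{"fingers": 2,"x": 0,"y": 0,"z": 0,"spin": 0},{"fingers": 2,"x": 0,"y": 0,"z": 0,"spin": 0},{"fingers": 2,"x": 0,"y": 0,"z": 0,"spin": 0},{"fingers": 2,"x": 0,"y": 0,"z": 0,"spin": 0},{"fingers": 2,"x": 0,"y": 0,"z": 0,"spin": 0}])

```text
clock: 3.12
position: [458.6, 3.0, 13.4]
ee_rot: [0.001, 0.787, 0.617, 0.001]
force: [0.1, 1.3, 0.2]
opening: 57.6
grip_force: 0.0
```

Request:
servo_tool(deltas=[{"fingers": 2,"x": 0,"y": 0,"z": 0,"spin": 0},{"fingers": 2,"x": 0,"y": 0,"z": 0,"spin": 0},{"fingers": 2,"x": 0,"y": 0,"z": 0,"spin": 0},{"fingers": 2,"x": 0,"y": 0,"z": 0,"spin": 0},{"fingers": 2,"x": 0,"y": 0,"z": 0,"spin": 0}])

```text
clock: 3.53
position: [457.6, 3.3, 12.1]
ee_rot: [-0.0, 0.787, 0.618, -0.0]
force: [1.3, 0.0, -1.1]
opening: 24.0
grip_force: 0.0
```

Request:
servo_tool(deltas=[{"fingers": 2,"x": 0,"y": 0,"z": 2,"spin": 0},{"fingers": 2,"x": 0,"y": 0,"z": 4,"spin": 0},{"fingers": 2,"x": 0,"y": 0,"z": 6,"spin": 0},{"fingers": 2,"x": 0,"y": 0,"z": 7,"spin": 0},{"fingers": 2,"x": 0,"y": 0,"z": 7,"spin": 0}])

```text
clock: 3.95
position: [459.0, 3.2, 83.9]
ee_rot: [0.001, 0.787, 0.617, 0.001]
force: [0.4, 0.0, 0.7]
opening: 19.9
grip_force: 0.0
```

Run:
```python
from h import *
s=sensors.get_state();print(s['position'],s['ee_rot'],s['opening'],s['grip_force']); im=shot('top','t1.png');im2=shot('wrist','w2.png')
c=np.vstack([cv2.resize(im[150:300,270:460],(0,0),fx=2,fy=2),cv2.resize(im2[100:390,140:520],(380,290))])
cv2.imwrite('pics/c2.png',c[:,:,::-1])
```

```text
[459.04310248   3.23712796  83.86627544] [0.00126041 0.78664749 0.61739985 0.00124798] 19.93681186052961 0.0
```

View pics/c2.png

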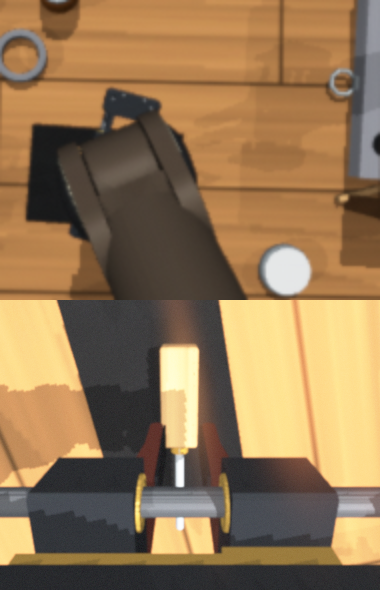

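The grip missed: the opening went to 20 mm. I'll measure the handle in the wrist view.

Run:
```python
from h import *
m=imaging.camera_model('wrist'); im=cv2.imread('pics/w2.png')
hsv=cv2.cvtColor(im,cv2.COLOR_BGR2HSV); k=cv2.inRange(hsv,(8,50,150),(30,255,255)); k[:, :280]=0;k[:,360:]=0;k[:120]=0;k[260:]=0
cs,_=cv2.findContours(k,0,2)
for q in sorted(cs,key=cv2.contourArea)[-3:]:
  rc=cv2.minAreaRect(q); print(rc, [onz(m,*p,36).round(1) for p in cv2.boxPoints(rc)],onz(m,*rc[0],36))
print(onz(m,320,430-200,31), np.array(m['extrinsics']).round(3),pix(m,sensors.get_state()['position']))
for z in (36,60,84): print(z, onz(m,320,145,z).round(), onz(m,320,250,z).round())
```

```text
((319.5, 198.5), (111.0, 39.0), 90.0) [array([451.8,  56.8,  36. ]), array([482.2,  49.4,  36. ]), array([460.5, -46. ,  36. ]), array([426.7, -37.8,  36. ])] [455.91025064   8.13183336  36.        ]
[448.96477675 -21.69980745  31.        ] [[ 9.71000e-01  2.28000e-01  6.40000e-02  4.74367e+02]
 [-2.37000e-01  9.36000e-01  2.61000e-01  7.43370e+01]
 [ 0.00000e+00 -2.69000e-01  9.63000e-01  2.71488e+02]
 [ 0.00000e+00  0.00000e+00  0.00000e+00  1.00000e+00]] [322.9970269  223.36477238]
36 [467.  51.  36.] [445. -38.  36.]
60 [468.  54.  60.] [448. -27.  60.]
84 [469.  56.  84.] [451. -15.  84.]
```

Request:
servo_tool(deltas=[{"fingers": 8.7,"x": 0,"y": 0,"z": 0,"spin": 0},{"fingers": 8.7,"x": 0,"y": 0,"z": 0,"spin": 0},{"fingers": 8.7,"x": 0,"y": 0,"z": 0,"spin": 0},{"fingers": 8.7,"x": 0,"y": 0,"z": 0,"spin": 0},{"fingers": 8.7,"x": 0,"y": 0,"z": 0,"spin": 0}])

```text
clock: 4.47
position: [457.4, 3.3, 81.7]
ee_rot: [-0.0, 0.786, 0.618, -0.0]
force: [-0.6, -0.3, -0.1]
opening: 49.9
grip_force: 0.0
```

Request:
servo_tool(deltas=[{"fingers": 8.7,"x": 0,"y": 0,"z": 0,"spin": 0},{"fingers": 8.7,"x": 0,"y": 0,"z": 0,"spin": 0},{"fingers": 8.7,"x": 0,"y": 0,"z": -3,"spin": 0},{"fingers": 8.7,"x": 0,"y": 0,"z": -6,"spin": 0},{"fingers": 8.7,"x": 0,"y": 0,"z": -7.2,"spin": 0}])

```text
clock: 4.88
position: [456.1, 2.9, 7.6]
ee_rot: [-0.001, 0.787, 0.617, -0.001]
force: [-0.8, -0.3, 0.0]
opening: 83.4
grip_force: 0.0
```

Request:
servo_tool(deltas=[{"fingers": 4,"x": 0,"y": 0,"z": 0,"spin": 0},{"fingers": 4,"x": 0,"y": 0,"z": 0,"spin": 0},{"fingers": 4,"x": 0,"y": 0,"z": 0,"spin": 0},{"fingers": 4,"x": 0,"y": 0,"z": 0,"spin": 0},{"fingers": 4,"x": 0,"y": 0,"z": 0,"spin": 0}])

```text
clock: 5.3
position: [458.5, 3.1, 11.2]
ee_rot: [0.001, 0.787, 0.617, 0.001]
force: [0.4, 0.1, 0.0]
opening: 56.5
grip_force: 0.0
```

Request:
servo_tool(deltas=[{"fingers": 4,"x": 0,"y": 0,"z": 0,"spin": 0},{"fingers": 4,"x": 0,"y": 0,"z": 0,"spin": 0},{"fingers": 4,"x": 0,"y": 0,"z": 0,"spin": 0},{"fingers": 4,"x": 0,"y": 0,"z": 0,"spin": 0}])

```text
clock: 5.63
position: [457.7, 3.1, 10.3]
ee_rot: [0.0, 0.787, 0.617, 0.0]
force: [-0.3, 0.3, 0.7]
opening: 40.1
grip_force: 0.0
```

Run:
```python
from h import *
s=sensors.get_state();print(s['position'],s['opening'],s['grip_force']); shot('wrist','w3.png')
```

```text
[457.74245238   3.14975829  10.32692304] 40.118458604293025 0.0
```

View pics/w3.png

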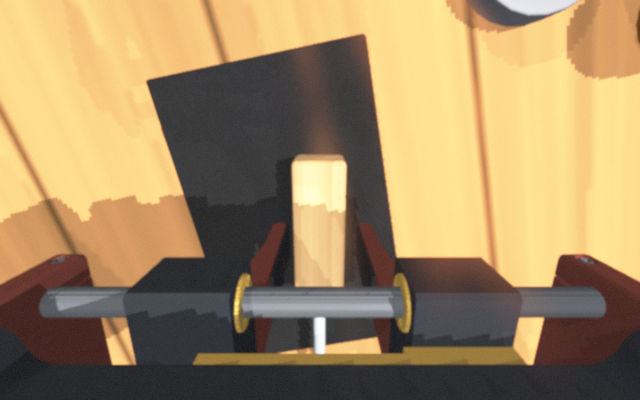

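Request:
servo_tool(deltas=[{"fingers": 3.4,"x": 0,"y": 0,"z": 0,"spin": 0},{"fingers": 3.0,"x": 0,"y": 0,"z": 0,"spin": 0},{"fingers": 2.6,"x": 0,"y": 0,"z": 0,"spin": 0},{"fingers": 2.6,"x": 0,"y": 0,"z": 0,"spin": 0},{"fingers": 2.6,"x": 0,"y": 0,"z": 0,"spin": 0}])

```text
clock: 6.1
position: [457.6, 3.2, 10.1]
ee_rot: [-0.0, 0.787, 0.618, -0.0]
force: [-0.3, 0.2, -0.0]
opening: 26.2
grip_force: 0.0
```

Request:
servo_tool(deltas=[{"fingers": 0,"x": 0,"y": 0,"z": 0,"spin": 0},{"fingers": 0,"x": 0,"y": 0,"z": 0,"spin": 0},{"fingers": 0,"x": 0,"y": 0,"z": 0,"spin": 0},{"fingers": 0,"x": 0,"y": 0,"z": 0,"spin": 0},{"fingers": 0,"x": 0,"y": 0,"z": 0,"spin": 0}])

```text
clock: 6.52
position: [457.6, 3.2, 10.2]
ee_rot: [0.0, 0.787, 0.618, 0.0]
force: [-1.3, 0.7, -0.1]
opening: 0.9
grip_force: 0.0
```

Run:
```python
from h import *
s=sensors.get_state();print(s['position'],s['opening'],s['grip_force'],r.grip_depth,[a for a in dir(r) if a[0]!='_']); shot('wrist','w4.png')
```

```text
[457.63970147   3.23503985  10.16003648] 0.8859025049575342 0.0 18.700000000000003 ['Unreachable', 'grip_depth']
```

View pics/w4.png

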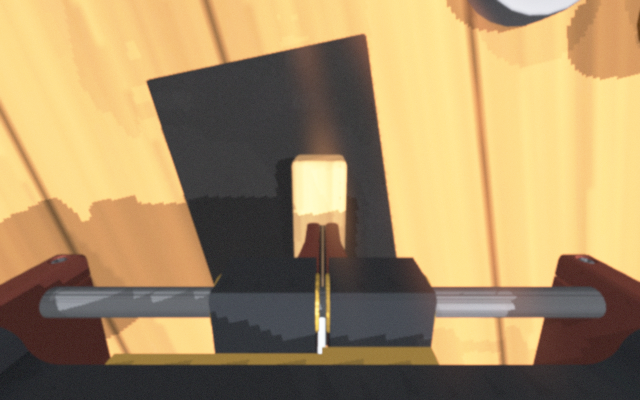

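In w4 the closed fingers pass in front of the handle. From the pixel gap, the fingertips sit about 35 mm above the reported TCP. I'll open and creep down, watching the force, to check this.

Request:
servo_tool(deltas=[{"fingers": 6,"x": 0,"y": 0,"z": 0,"spin": 0},{"fingers": 6,"x": 0,"y": 0,"z": 0,"spin": 0},{"fingers": 6,"x": 0,"y": 0,"z": 0,"spin": 0},{"fingers": 6,"x": 0,"y": 0,"z": 0,"spin": 0},{"fingers": 6,"x": 0,"y": 0,"z": 0,"spin": 0}])

```text
clock: 6.98
position: [457.6, 3.2, 10.2]
ee_rot: [0.0, 0.787, 0.618, 0.0]
force: [0.2, 0.2, -0.9]
opening: 30.0
grip_force: 0.0
```

Request:
servo_tool(deltas=[{"fingers": 6,"x": 0,"y": 0,"z": 0,"spin": 0},{"fingers": 6,"x": 0,"y": 0,"z": -0.1,"spin": 0},{"fingers": 6,"x": 0,"y": 0,"z": -0.2,"spin": 0},{"fingers": 6,"x": 0,"y": 0,"z": -0.3,"spin": 0},{"fingers": 6,"x": 0,"y": 0,"z": -0.3,"spin": 0}])

```text
clock: 7.4
position: [457.5, 3.2, 6.9]
ee_rot: [-0.0, 0.787, 0.618, -0.0]
force: [0.3, -0.4, -1.1]
opening: 59.6
grip_force: 0.0
```

Request:
servo_tool(deltas=[{"fingers": 6,"x": 0,"y": 0,"z": -0.1,"spin": 0},{"fingers": 6,"x": 0,"y": 0,"z": -0.2,"spin": 0},{"fingers": 6,"x": 0,"y": 0,"z": -0.2,"spin": 0}])

```text
clock: 7.65
position: [457.5, 3.2, 5.0]
ee_rot: [-0.0, 0.787, 0.618, -0.0]
force: [-0.1, 0.8, -0.1]
opening: 59.9
grip_force: 0.0
```

Request:
servo_tool(deltas=[{"fingers": 6,"x": 0,"y": 0,"z": -0.1,"spin": 0},{"fingers": 6,"x": 0,"y": 0,"z": -0.2,"spin": 0},{"fingers": 6,"x": 0,"y": 0,"z": -0.2,"spin": 0}])

```text
clock: 7.9
position: [457.5, 3.3, 3.0]
ee_rot: [-0.0, 0.787, 0.618, -0.0]
force: [-0.9, 0.5, -0.3]
opening: 59.9
grip_force: 0.0
```

At a reading of z=3, below the board top, there is no contact. So the fingers really do end higher than reported. I'll keep creeping.

Request:
servo_tool(deltas=[{"fingers": 6,"x": 0,"y": 0,"z": -0.3,"spin": 0},{"fingers": 6,"x": 0,"y": 0,"z": -0.6,"spin": 0},{"fingers": 6,"x": 0,"y": 0,"z": -0.9,"spin": 0},{"fingers": 6,"x": 0,"y": 0,"z": -0.9,"spin": 0}])

```text
clock: 8.23
position: [457.2, 3.2, -6.5]
ee_rot: [-0.0, 0.787, 0.618, -0.0]
force: [0.4, 0.4, 0.0]
opening: 60.2
grip_force: 0.0
```

Request:
servo_tool(deltas=[{"fingers": 2.8,"x": 0,"y": 0,"z": 0,"spin": 0},{"fingers": 2.8,"x": 0,"y": 0,"z": 0,"spin": 0},{"fingers": 2.8,"x": 0,"y": 0,"z": 0,"spin": 0},{"fingers": 2.8,"x": 0,"y": 0,"z": 0,"spin": 0},{"fingers": 2.8,"x": 0,"y": 0,"z": 0,"spin": 0}])

```text
clock: 8.65
position: [457.3, 3.3, -5.8]
ee_rot: [-0.0, 0.787, 0.618, -0.0]
force: [-0.1, -0.2, 0.3]
opening: 31.7
grip_force: 30.0
```

Gripped at the handle's top edge, so the z reading has an offset. I'll open, creep down to touch the board, and read the offset.

Request:
servo_tool(deltas=[{"fingers": 6,"x": 0,"y": 0,"z": 0,"spin": 0},{"fingers": 6,"x": 0,"y": 0,"z": 0,"spin": 0},{"fingers": 6,"x": 0,"y": 0,"z": 0,"spin": 0},{"fingers": 6,"x": 0,"y": 0,"z": -0.5,"spin": 0},{"fingers": 6,"x": 0,"y": 0,"z": -1,"spin": 0}])

```text
clock: 9.07
position: [458.0, 3.1, -16.0]
ee_rot: [0.0, 0.787, 0.617, 0.0]
force: [-0.4, 0.7, 0.7]
opening: 59.5
grip_force: 0.0
```

Request:
servo_tool(deltas=[{"fingers": 6,"x": 0,"y": 0,"z": -0.2,"spin": 0},{"fingers": 6,"x": 0,"y": 0,"z": -0.4,"spin": 0},{"fingers": 6,"x": 0,"y": 0,"z": -0.4,"spin": 0}])

```text
clock: 9.32
position: [457.2, 3.3, -20.4]
ee_rot: [-0.0, 0.786, 0.618, -0.0]
force: [-0.2, -0.4, 0.6]
opening: 60.2
grip_force: 0.0
```

Request:
servo_tool(deltas=[{"fingers": 6,"x": 0,"y": 0,"z": -0.1,"spin": 0},{"fingers": 6,"x": 0,"y": 0,"z": -0.2,"spin": 0},{"fingers": 6,"x": 0,"y": 0,"z": -0.2,"spin": 0}])

```text
clock: 9.57
position: [457.7, 3.3, -21.1]
ee_rot: [0.0, 0.787, 0.618, -0.0]
force: [-3.2, 0.3, 10.8]
opening: 59.8
grip_force: 5.6
```

Request:
servo_tool(deltas=[{"fingers": 6,"x": 0,"y": 0,"z": -0.1,"spin": 0},{"fingers": 6,"x": 0,"y": 0,"z": -0.2,"spin": 0},{"fingers": 6,"x": 0,"y": 0,"z": -0.2,"spin": 0}])

```text
clock: 9.82
position: [457.7, 3.3, -21.4]
ee_rot: [0.001, 0.786, 0.618, -0.0]
force: [-12.4, 0.0, 42.4]
opening: 60.2
grip_force: 21.3
```

Contact at a reading of about -20.9 means true z = reading + 27. I'll back up 8 mm and grip.

Request:
servo_tool(deltas=[{"fingers": 6,"x": 0,"y": 0,"z": 0.8,"spin": 0},{"fingers": 2.6,"x": 0,"y": 0,"z": 0.8,"spin": 0},{"fingers": 2.6,"x": 0,"y": 0,"z": 0.8,"spin": 0},{"fingers": 2.6,"x": 0,"y": 0,"z": 0.8,"spin": 0},{"fingers": 2.6,"x": 0,"y": 0,"z": 0.8,"spin": 0}])

```text
clock: 10.23
position: [457.4, 3.2, -16.3]
ee_rot: [-0.0, 0.787, 0.617, -0.0]
force: [-0.2, -0.2, -0.5]
opening: 36.8
grip_force: 0.0
```

Request:
servo_tool(deltas=[{"fingers": 2.6,"x": 0,"y": 0,"z": 0,"spin": 0},{"fingers": 2.6,"x": 0,"y": 0,"z": 0,"spin": 0},{"fingers": 2.6,"x": 0,"y": 0,"z": 1.5,"spin": 0},{"fingers": 2.6,"x": 0,"y": 0,"z": 3,"spin": 0},{"fingers": 2.6,"x": 0,"y": 0,"z": 5,"spin": 0}])

```text
clock: 10.65
position: [456.3, 3.4, 33.5]
ee_rot: [-0.001, 0.786, 0.618, -0.001]
force: [0.2, 0.2, -2.5]
opening: 31.8
grip_force: 30.0
```

Request:
servo_tool(deltas=[{"fingers": 2.6,"x": 0,"y": 0,"z": 3,"spin": 0},{"fingers": 2.6,"x": 0,"y": 0,"z": 6,"spin": 3},{"fingers": 2.6,"x": 0,"y": 0,"z": 8,"spin": 7},{"fingers": 2.6,"x": 0,"y": 0,"z": 8,"spin": 11},{"fingers": 2.6,"x": 0,"y": 0,"z": 8,"spin": 11.2}])

```text
clock: 11.07
position: [458.1, 3.0, 115.0]
ee_rot: [0.001, 0.722, 0.692, 0.0]
force: [-0.1, -0.9, -2.9]
opening: 31.9
grip_force: 30.0
```

Run:
```python
from h import *
s=sensors.get_state();print(s['position'],s['opening'],s['grip_force'],s['force']);m=imaging.camera_model('wrist'); shot('wrist','w5.png')
im=shot('top','t5.png'); a=cv2.resize(im[130:300,270:500],(0,0),fx=2.6,fy=2.6,interpolation=2)[:,:,::-1]; w=cv2.imread('pics/w5.png')
cv2.imwrite('pics/c5.png',np.hstack([a[:, :420],cv2.resize(w[100:390,150:500],(370,a.shape[0]))]))
print(np.array(m['extrinsics'])[:3,3]-s['position'])
```

```text
[458.1353376    2.98865665 114.97284162] 31.915339364670004 29.998472034931183 [-0.12789968 -0.90782006 -2.90855366]
[  2.13050116  73.50187365 189.66973349]
```

View pics/c5.png

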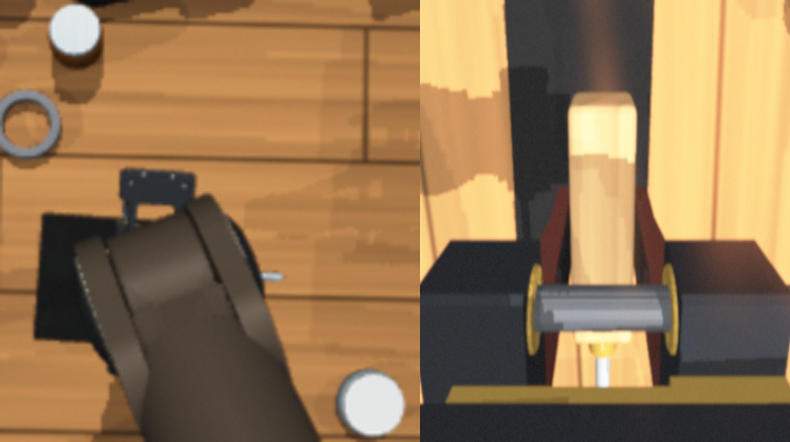

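Run:
```python
from h import *
m=imaging.camera_model('top')
for u,v in [(378.5,236.2)]: 
  for z in (150,162): print(z,onz(m,u,v,z))
print('eye',onz(m,442,191.4,16))
print(pix(m,[579.4,-336.4,16]))
```

```text
150 [ 452.30536669 -130.19429394  150.        ]
162 [ 452.82668422 -128.07377553  162.        ]
eye [ 579.38693513 -336.61978005   16.        ]
[441.92454896 191.39385089]
```

Request:
servo_tool(deltas=[{"fingers": 2.6,"x": 2,"y": -3.3,"z": -1.9,"spin": 0},{"fingers": 2.6,"x": 4,"y": -6.6,"z": -3.8,"spin": 0},{"fingers": 2.6,"x": 6,"y": -9.9,"z": -5.7,"spin": 0},{"fingers": 2.6,"x": 8,"y": -13.2,"z": -7.6,"spin": 0},{"fingers": 2.6,"x": 10,"y": -16.5,"z": -9.6,"spin": 0}])

```text
clock: 11.58
position: [554.1, -157.7, 19.0]
ee_rot: [-0.001, 0.723, 0.691, -0.001]
force: [0.7, 0.5, -1.7]
opening: 32.0
grip_force: 30.0
```

Request:
servo_tool(deltas=[{"fingers": 2.6,"x": 1.7,"y": -2.6,"z": 0,"spin": 0},{"fingers": 2.6,"x": 2.7,"y": -4.7,"z": 0,"spin": 0},{"fingers": 2.6,"x": 2.7,"y": -4.7,"z": 0,"spin": 0},{"fingers": 2.6,"x": 2.7,"y": -4.7,"z": 0,"spin": 0}])

```text
clock: 11.92
position: [580.3, -204.2, 19.3]
ee_rot: [-0.001, 0.724, 0.69, -0.001]
force: [-1.3, -0.6, -3.4]
opening: 32.0
grip_force: 30.0
```

Run:
```python
from h import *
s=sensors.get_state();print(s['position'],s['opening'],s['force']); im=shot('top','t6.png'); im2=shot('scene','s6.png')
a=cv2.resize(im[150:240,380:470],(540,540),interpolation=2); b=cv2.resize(im2[140:240,150:260],(0,0),fx=2.3,fy=5.4,interpolation=2)
cv2.imwrite('pics/c6.png',np.hstack([a,b])[:,:,::-1])
```

```text
[ 580.32941607 -204.16758215   19.28593222] 32.02516905256137 [-1.28561628 -0.56331271 -3.35651265]
```

View pics/c6.png

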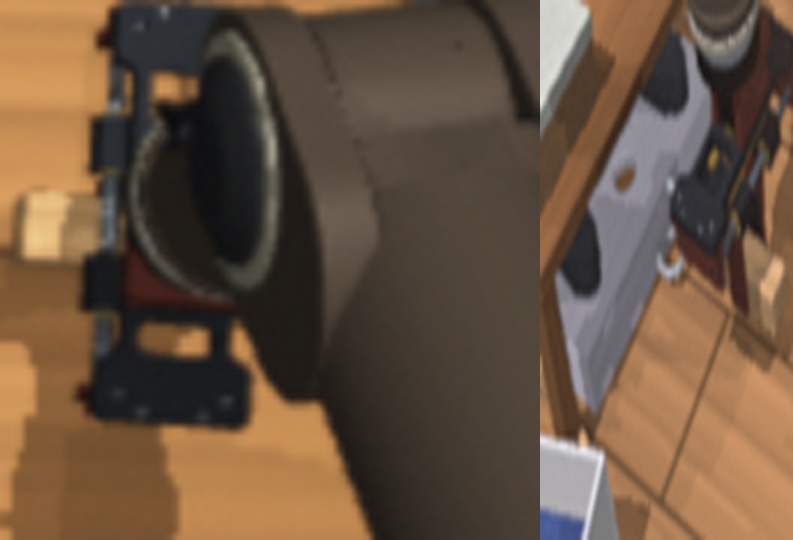

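Two feet are visible, with the middle hole empty at crop (625,178). The hook tip shows at crop (670,185), above the eye at (670,262).

Run:
```python
from h import *
m=imaging.camera_model('scene'); s=sensors.get_state()['position']; print(s)
print('eye',pix(m,[579.4,-336.6,16]),'tip bottom',pix(m,[s[0]-5,s[1]-128,s[2]+22]))
g=cv2.imread('pics/s6.png'); cv2.imwrite('pics/z.png',g)
# grey bright ring mask
hsv=cv2.cvtColor(g,cv2.COLOR_BGR2HSV)
k=((hsv[:,:,1]<45)&(hsv[:,:,2]>150)).astype(np.uint8)[165:200,195:220]
print('\n'.join(''.join('#' if v else '.' for v in r) for r in k))
```

```text
[ 580.31986837 -201.77822      20.29410359]
eye [205.92947129 185.56953413] tip bottom [206.75629229 179.3545946 ]
#################........
################.........
########.######..........
######...................
#####....................
####.....................
###......................
###......................
###.......###............
###.......###............
##.......................
#........................
.........................
.........................
.........................
.........................
.........................
.........................
...........#.............
.........................
.........................
.........................
.........................
......##.......#.........
.......##....###.........
........#######..........
.........................
.........................
.........................
.........................
.........................
.........................
.........................
.........................
.........................
```

Request:
servo_tool(deltas=[{"fingers": 2.6,"x": 0,"y": 0,"z": 0,"spin": 0},{"fingers": 2.6,"x": 0,"y": 0,"z": 0,"spin": 0},{"fingers": 2.6,"x": 0,"y": 0,"z": 0,"spin": 0},{"fingers": 2.6,"x": 0,"y": 0,"z": 0,"spin": 0}])

```text
clock: 12.35
position: [581.3, -202.8, 21.7]
ee_rot: [0.0, 0.722, 0.692, -0.0]
force: [-1.0, -0.1, -1.8]
opening: 31.9
grip_force: 30.0
```

Run:
```python
from h import *
m=imaging.camera_model('scene'); s=sensors.get_state()['position']; print(s)
print('eye',pix(m,[579.4,-336.6,16]),'tip bottom',pix(m,[s[0]-5,s[1]-128,s[2]+22]))
g=shot('scene','s7.png')[165:205,190:225]
print(g.mean(2).astype(int)[3:30:1,5:30].tolist().__repr__().replace('], [','\n'))
```

```text
[ 581.30095332 -202.83641356   21.6961486 ]
eye [205.92947129 185.56953413] tip bottom [206.19028337 179.12890482]
[[146, 146, 147, 147, 147, 142, 133, 132, 133, 133, 133, 132, 137, 143, 141, 135, 129, 127, 127, 128, 128, 127, 115, 86, 58
147, 147, 149, 147, 142, 132, 126, 127, 128, 128, 127, 127, 128, 127, 126, 127, 127, 126, 128, 130, 127, 115, 87, 57, 42
148, 147, 148, 141, 133, 128, 128, 128, 130, 127, 129, 125, 120, 116, 125, 126, 125, 126, 126, 124, 115, 87, 58, 41, 31
149, 147, 141, 132, 128, 128, 129, 128, 127, 126, 124, 117, 108, 112, 124, 117, 99, 106, 105, 93, 75, 56, 43, 33, 29
147, 144, 135, 128, 129, 130, 129, 128, 128, 132, 135, 128, 120, 110, 111, 87, 64, 66, 66, 59, 51, 48, 41, 36, 33
147, 146, 141, 132, 128, 128, 129, 129, 128, 143, 174, 176, 157, 108, 81, 59, 47, 49, 50, 48, 50, 50, 50, 50, 45
149, 147, 141, 132, 129, 129, 128, 125, 118, 130, 163, 170, 143, 84, 54, 48, 50, 51, 50, 50, 52, 52, 51, 51, 50
146, 142, 135, 129, 129, 127, 126, 116, 108, 115, 133, 115, 86, 54, 49, 57, 59, 53, 51, 51, 52, 51, 51, 51, 51
143, 135, 129, 128, 128, 126, 120, 110, 104, 109, 107
[... 1384 characters left out ...]
107, 107, 107, 116, 144, 169, 164, 142, 125, 129, 139, 157, 176, 163, 132, 116, 112, 94, 96, 102, 86, 70, 60
106, 108, 107, 109, 106, 102, 105, 127, 152, 171, 183, 185, 175, 164, 158, 131, 95, 79, 80, 87, 112, 126, 120, 109, 96
108, 108, 109, 106, 101, 87, 80, 96, 120, 130, 144, 135, 119, 114, 119, 98, 80, 74, 80, 88, 97, 107, 115, 122, 125
108, 108, 108, 100, 88, 80, 91, 110, 117, 116, 118, 107, 89, 89, 98, 94, 93, 100, 117, 118, 108, 99, 96, 100, 109
109, 108, 102, 90, 84, 96, 114, 121, 121, 121, 121, 118, 113, 113, 115, 119, 121, 123, 129, 129, 126, 121, 111, 102, 95
108, 102, 92, 86, 101, 123, 131, 128, 126, 123, 122, 121, 120, 121, 122, 122, 123, 122, 122, 123, 122, 122, 118, 115, 113]]
```

The command was clipped because rows exceeded 41.7 mm. TCP is at (581.3,-202.8), so I'll correct and descend carefully.

Request:
servo_tool(deltas=[{"fingers": 2.6,"x": 0.3,"y": -0.6,"z": 0,"spin": 0},{"fingers": 2.6,"x": 0.3,"y": -0.6,"z": -0.8,"spin": 0},{"fingers": 2.6,"x": 0.3,"y": -0.6,"z": -1.6,"spin": 0},{"fingers": 2.6,"x": 0.3,"y": -0.6,"z": -2,"spin": 0},{"fingers": 2.6,"x": 0.3,"y": -0.6,"z": -2,"spin": 0}])

```text
clock: 12.82
position: [583.1, -209.0, -0.4]
ee_rot: [-0.001, 0.723, 0.691, -0.001]
force: [0.2, 0.0, -2.1]
opening: 31.5
grip_force: 30.0
```

Request:
servo_tool(deltas=[{"fingers": 2.6,"x": 0,"y": 0,"z": -0.3,"spin": 0},{"fingers": 2.6,"x": 0,"y": 0,"z": -0.6,"spin": 0},{"fingers": 2.6,"x": 0,"y": 0,"z": -0.6,"spin": 0}])

```text
clock: 13.07
position: [584.0, -209.2, -5.2]
ee_rot: [-0.0, 0.723, 0.691, -0.0]
force: [0.5, 0.9, -1.7]
opening: 31.9
grip_force: 30.0
```

Request:
servo_tool(deltas=[{"fingers": 2.6,"x": 0,"y": 0,"z": -0.3,"spin": 0},{"fingers": 2.6,"x": 0,"y": 0,"z": -0.6,"spin": 0},{"fingers": 2.6,"x": 0,"y": 0,"z": -0.9,"spin": 0},{"fingers": 2.6,"x": 0,"y": 0,"z": -1.2,"spin": 0},{"fingers": 2.6,"x": 0,"y": 0,"z": -1.2,"spin": 0}])

```text
clock: 13.48
position: [583.8, -209.2, -17.3]
ee_rot: [-0.0, 0.723, 0.691, -0.0]
force: [-0.5, 0.4, -2.1]
opening: 31.8
grip_force: 30.0
```

No contact, so the tip is down in the eye. Pulling along the bay axis.

Request:
servo_tool(deltas=[{"fingers": 2.6,"x": 0,"y": 0.7,"z": 0,"spin": 0},{"fingers": 2.6,"x": 0.05,"y": 1.4,"z": 0,"spin": 0},{"fingers": 2.6,"x": 0.1,"y": 2.2,"z": 0,"spin": 0},{"fingers": 2.6,"x": 0.13,"y": 3,"z": 0,"spin": 0},{"fingers": 2.6,"x": 0.16,"y": 3.8,"z": 0,"spin": 0}])

```text
clock: 13.9
position: [585.6, -172.0, -16.6]
ee_rot: [0.001, 0.723, 0.691, -0.001]
force: [0.2, -4.8, -3.1]
opening: 32.0
grip_force: 30.0
```

Request:
servo_tool(deltas=[{"fingers": 2.6,"x": 0.04,"y": 1,"z": 0,"spin": 0},{"fingers": 2.6,"x": 0.08,"y": 2,"z": 0,"spin": 0},{"fingers": 2.6,"x": 0.13,"y": 3,"z": 0,"spin": 0},{"fingers": 2.6,"x": 0.17,"y": 4,"z": 0,"spin": 0},{"fingers": 2.6,"x": 0.22,"y": 5,"z": 0,"spin": 0}])

```text
clock: 14.32
position: [587.8, -121.9, -16.5]
ee_rot: [0.001, 0.723, 0.691, -0.001]
force: [0.1, -4.3, -3.8]
opening: 31.6
grip_force: 30.0
```

Request:
servo_tool(deltas=[{"fingers": 2.6,"x": 0.04,"y": 1,"z": 0,"spin": 0},{"fingers": 2.6,"x": 0.08,"y": 2,"z": 0,"spin": 0},{"fingers": 2.6,"x": 0.13,"y": 3,"z": 0,"spin": 0},{"fingers": 2.6,"x": 0.17,"y": 4,"z": 0,"spin": 0},{"fingers": 2.6,"x": 0.22,"y": 5,"z": 0,"spin": 0}])

```text
clock: 14.73
position: [589.8, -71.9, -16.6]
ee_rot: [0.0, 0.723, 0.691, -0.001]
force: [-0.1, -5.2, -3.7]
opening: 32.0
grip_force: 30.0
```

Request:
servo_tool(deltas=[{"fingers": 2.6,"x": 0.04,"y": 1,"z": 0,"spin": 0},{"fingers": 2.6,"x": 0.08,"y": 1.9,"z": 0,"spin": 0},{"fingers": 2.6,"x": 0.11,"y": 2.5,"z": 0,"spin": 0},{"fingers": 2.6,"x": 0.13,"y": 3,"z": 0,"spin": 0},{"fingers": 2.6,"x": 0.13,"y": 3,"z": 0,"spin": 0}])

```text
clock: 15.15
position: [591.5, -40.1, -16.5]
ee_rot: [-0.0, 0.722, 0.692, 0.0]
force: [-1.2, -2.2, -2.1]
opening: 31.5
grip_force: 30.0
```

Run:
```python
from h import *
s=sensors.get_state();print(s['position'],s['opening'],s['force']); im=shot('top','t8.png'); shot('scene','s8.png'); shot('wrist','w8.png')
a=cv2.resize(im[100:270,280:520],(480,340),interpolation=2); w=cv2.resize(cv2.imread('pics/w8.png')[:,:,::-1],(320,200)); b=cv2.resize(cv2.imread('pics/s8.png')[80:240,130:290][:,:,::-1],(320,320))
c=np.zeros((540,800,3),np.uint8); c[:340,:480]=a; c[:320,480:]=b; c[340:540,:320]=w
cv2.imwrite('pics/c8.png',c[:,:,::-1])
```

```text
[591.45101645 -40.05531318 -16.47978762] 31.460742377833355 [-1.21190595 -2.18127314 -2.11611784]
```

View pics/c8.png

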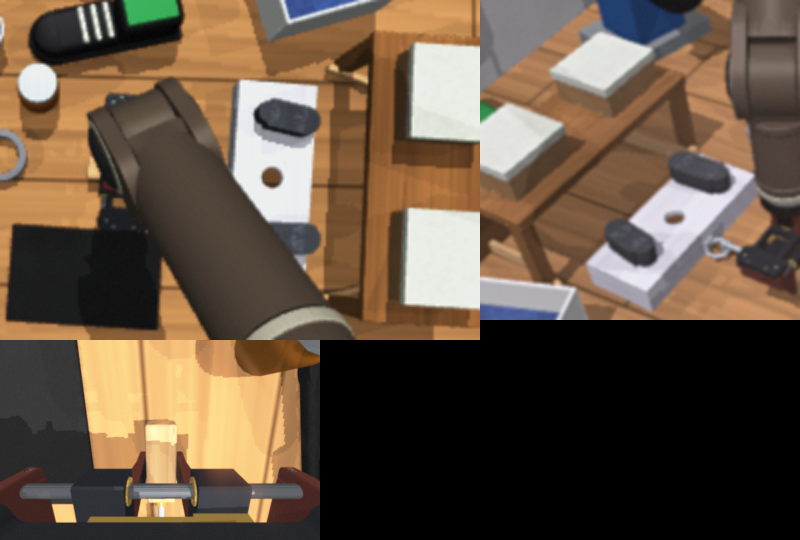

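The tray is fully out. Feet sit at crop (286,117) and (300,238), and the middle hole is empty. Now I'll lift the hook out and lay it on the board.

Request:
servo_tool(deltas=[{"fingers": 2.6,"x": 0,"y": -0.4,"z": 0,"spin": 0},{"fingers": 2.6,"x": 0,"y": -0.4,"z": 1,"spin": 0},{"fingers": 2.6,"x": 0,"y": -0.4,"z": 3,"spin": 0},{"fingers": 2.6,"x": 0,"y": -0.4,"z": 6,"spin": 0},{"fingers": 2.6,"x": -3,"y": 0.7,"z": 6,"spin": 0}])

```text
clock: 15.72
position: [569.7, -35.8, 49.2]
ee_rot: [0.004, 0.724, 0.69, 0.005]
force: [2.7, 0.3, -0.9]
opening: 32.1
grip_force: 30.0
```

Request:
servo_tool(deltas=[{"fingers": 2.6,"x": -3,"y": 1,"z": 0,"spin": 0},{"fingers": 2.6,"x": -6,"y": 2,"z": 0,"spin": 0},{"fingers": 2.6,"x": -9,"y": 3,"z": 0,"spin": 0},{"fingers": 2.6,"x": -11,"y": 4,"z": 0,"spin": 0},{"fingers": 2.6,"x": -12,"y": 4.8,"z": -2,"spin": 0}])

```text
clock: 16.13
position: [441.3, 14.1, 26.3]
ee_rot: [0.002, 0.722, 0.691, 0.001]
force: [-0.1, 0.8, -2.1]
opening: 32.1
grip_force: 30.0
```

Request:
servo_tool(deltas=[{"fingers": 2.6,"x": 0,"y": 0,"z": -1,"spin": 0},{"fingers": 2.6,"x": 0,"y": 0,"z": -2,"spin": 0},{"fingers": 2.6,"x": 0,"y": 0,"z": -3,"spin": 0},{"fingers": 2.6,"x": 0,"y": 0,"z": -3.6,"spin": 0},{"fingers": 2.6,"x": 0,"y": 0,"z": -3.6,"spin": 0}])

```text
clock: 16.55
position: [441.6, 13.4, -13.9]
ee_rot: [-0.001, 0.723, 0.691, -0.001]
force: [-0.2, -0.1, -2.0]
opening: 31.8
grip_force: 30.0
```

Request:
servo_tool(deltas=[{"fingers": 2.6,"x": 0,"y": 0,"z": -0.1,"spin": 0},{"fingers": 2.6,"x": 0,"y": 0,"z": -0.2,"spin": 0},{"fingers": 5.5,"x": 0,"y": 0,"z": -0.2,"spin": 0},{"fingers": 5.5,"x": 0,"y": 0,"z": -0.2,"spin": 0},{"fingers": 5.5,"x": 0,"y": 0,"z": -0.2,"spin": 0}])

```text
clock: 16.97
position: [442.1, 13.7, -14.2]
ee_rot: [0.0, 0.723, 0.691, 0.0]
force: [-0.4, -1.0, 0.2]
opening: 48.5
grip_force: 0.0
```

Request:
servo_tool(deltas=[{"fingers": 6,"x": 0,"y": 0,"z": 0,"spin": 0},{"fingers": 6,"x": 0,"y": 0,"z": 4,"spin": 0},{"fingers": 6,"x": 0,"y": 0,"z": 8,"spin": 0},{"fingers": 6,"x": 0,"y": 0,"z": 12,"spin": 0},{"fingers": 6,"x": 0,"y": 0,"z": 16,"spin": 0}])

```text
clock: 17.38
position: [441.0, 14.1, 147.2]
ee_rot: [-0.0, 0.722, 0.692, -0.0]
force: [1.7, -0.9, 0.1]
opening: 59.8
grip_force: 0.0
```

Run:
```python
from h import *
s=sensors.get_state();print(s['position']); im=shot('top','t9.png')[:,:,::-1].copy(); m=imaging.camera_model('top')
hsv=cv2.cvtColor(im,cv2.COLOR_BGR2HSV)
reg=np.zeros(im.shape[:2],np.uint8); reg[130:245,392:445]=1
V=hsv[:,:,2]
k=((V<125)&(reg>0)).astype(np.uint8)
cs,_=cv2.findContours(k,0,2)
for q in cs:
  if cv2.contourArea(q)<60: continue
  rc=cv2.minAreaRect(q); P=np.array([onz(m,*p,78) for p in cv2.boxPoints(rc)]); print(np.round(rc[0],1),np.round(rc[1],1),rc[2],P.round(1)[:,:2].tolist(),np.linalg.norm(P[0]-P[1]),np.linalg.norm(P[1]-P[2]),onz(m,*rc[0],78).round(1))
# tray bright
k2=((V>150)&(hsv[:,:,1]<60)&(reg>0)).astype(np.uint8)
a=cv2.resize(im[125:250,385:450],(0,0),fx=4.6,fy=4.6,interpolation=2)
b=cv2.resize(im[205:265,280:385],(0,0),fx=4.6,fy=4.6,interpolation=2)
c=np.zeros((a.shape[0],a.shape[1]+b.shape[1],3),np.uint8); c[:,:a.shape[1]]=a; c[:b.shape[0],a.shape[1]:]=b; print(c.shape)
cv2.imwrite('pics/c9.png',c)
```

```text
[440.97898796  14.14660315 147.20600946]
[420. 219.] [16. 40.] 90.0 [[518.7, -200.7], [521.0, -310.2], [477.4, -310.4], [475.2, -201.2]] 109.48717819709258 43.526191911781204 [ 498.1 -255.6   78. ]
[409.5 217.5] [35. 53.] 0.0 [[428.8, -179.9], [572.8, -178.3], [574.8, -274.2], [430.7, -275.1]] 143.91560581147678 95.9612618630426 [ 501.5 -226.8   78. ]
[440.  216.5] [55.  8.] 90.0 [[580.9, -298.9], [581.3, -320.9], [431.6, -321.5], [431.2, -299.7]] 22.000287624789802 149.74858432990442 [ 506.  -310.3   78. ]
[415.5 188.5] [9. 9.] 90.0 [[593.1, -230.2], [593.6, -254.9], [569.0, -255.1], [568.4, -230.4]] 24.711757781541518 24.65546495270942 [ 581.  -242.6   78. ]
[423.2 158.8] [33.2 16. ] 14.03624439239502 [[651.7, -213.5], [694.9, -223.8], [674.7, -312.9], [631.5, -302.4]] 44.356385652109985 91.3546310554002 [ 663.2 -263.1   78. ]
[426.  133.5] [ 7. 28.] 90.0 [[742.2, -231.7], [744.1, -309.2], [724.6, -309.3], [722.8, -231.8]] 77.50348152908687 19.473191603340798 [ 733.4 -270.5   78. ]
(575, 782, 3)
```

View pics/c9.png

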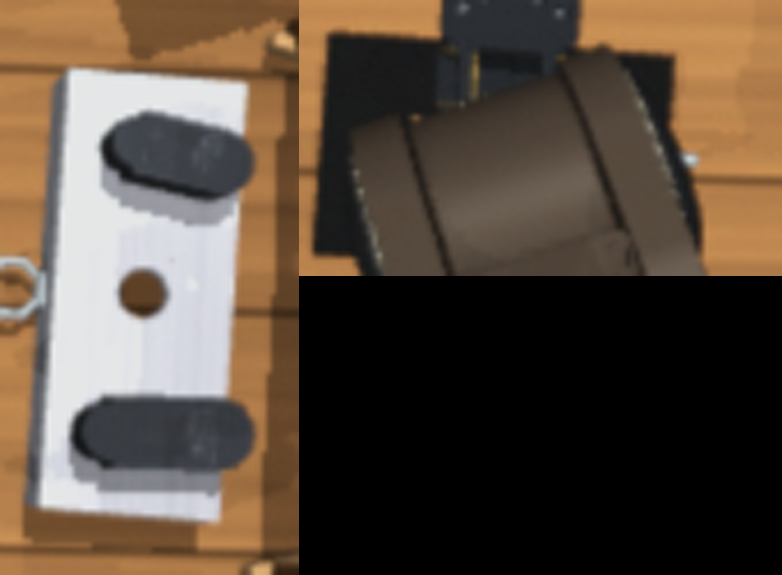

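Both feet identified by length. The lower one, crop (163,433), is about 104 long, so large. The upper one, crop (178,155), is about 90 long, so medium. Small is absent. Next I'll look at the sockets from close up with the wrist camera.

Request:
servo_tool(deltas=[{"fingers": 6,"x": 2.2,"y": 2.8,"z": 0,"spin": 0},{"fingers": 6,"x": 4.4,"y": 5.6,"z": 0,"spin": 0},{"fingers": 6,"x": 6.6,"y": 8.4,"z": 0,"spin": 0},{"fingers": 6,"x": 8.8,"y": 11.2,"z": 0,"spin": 0},{"fingers": 6,"x": 11,"y": 14,"z": 0,"spin": 0}])

```text
clock: 17.85
position: [552.6, 154.7, 145.5]
ee_rot: [0.0, 0.723, 0.691, 0.0]
force: [-0.4, -0.3, 0.3]
opening: 60.2
grip_force: 0.0
```

Request:
servo_tool(deltas=[{"fingers": 6,"x": 2.2,"y": 2.8,"z": -0.7,"spin": 0},{"fingers": 6,"x": 4.4,"y": 5.4,"z": -1.4,"spin": 0},{"fingers": 6,"x": 6,"y": 7.6,"z": -2.7,"spin": 0},{"fingers": 6,"x": 6,"y": 7.6,"z": -2.7,"spin": 0},{"fingers": 6,"x": 6,"y": 7.6,"z": -2.7,"spin": 0}])

```text
clock: 18.27
position: [610.8, 231.1, 117.0]
ee_rot: [-0.001, 0.722, 0.692, -0.001]
force: [0.3, -0.4, 0.5]
opening: 60.0
grip_force: 0.0
```

Request:
servo_tool(deltas=[{"fingers": 6,"x": 0,"y": 0,"z": 0,"spin": 0},{"fingers": 6,"x": 0,"y": 0,"z": 0,"spin": 0},{"fingers": 6,"x": 0,"y": 0,"z": 0,"spin": 0},{"fingers": 6,"x": 0,"y": 0,"z": 0,"spin": 0}])

```text
clock: 18.6
position: [611.9, 228.5, 119.3]
ee_rot: [0.001, 0.723, 0.691, 0.0]
force: [-0.4, -0.7, -0.5]
opening: 59.9
grip_force: 0.0
```

Run:
```python
from h import *
s=sensors.get_state();print(s['position'],s['ee_rot']); m=imaging.camera_model('wrist'); im=shot('wrist','w10.png')
g=cv2.cvtColor(im,cv2.COLOR_RGB2GRAY)
C=cv2.HoughCircles(g,cv2.HOUGH_GRADIENT_ALT,1.5,60,param1=150,param2=0.6,minRadius=10,maxRadius=40)
print(C)
if C is not None:
  for u,v,R in C[0]: print(u,v,R,onz(m,u,v,62).round(1))
print([pix(m,p).round() for p in ([671,256,62],[551,267.5,62])])
# tray frame from top
t=imaging.camera_model('top')
f=lambda p,z:onz(t,385+p[0]/4.6,125+p[1]/4.6,z)[:2]
P=[f(p,46) for p in [(65,68),(247,85),(220,521),(40,508)]]; print('tray',np.round(P,1),np.mean(P,0),'hole',f((143,293),46))
i9=cv2.imread('pics/t9.png'); V=i9.max(2)
for reg in [(145,172,402,445),(208,232,398,445)]:
  k=np.zeros(V.shape,np.uint8); a,b,c,d=reg; k[a:b,c:d]=(V[a:b,c:d]<95); cs,_=cv2.findContours(k,0,2); q=max(cs,key=cv2.contourArea); rc=cv2.minAreaRect(q); B=np.array([onz(t,*p,75)[:2] for p in cv2.boxPoints(rc)]); print(rc,B.round(1).tolist(),B.mean(0))
```

```text
[611.88712683 228.47754295 119.33131995] [5.97957563e-04 7.23010734e-01 6.90836458e-01 3.29195742e-04]
[[[249.       156.        32.202267]
  [319.5      271.5       28.906027]
  [462.       163.5       18.443441]
  [574.5      265.5       23.582952]
  [513.       249.        26.46572 ]
  [408.       327.        22.478727]
  [387.       165.        29.499912]
  [319.5      271.5       37.730602]
  [103.5      144.        30.655561]
  [ 58.5      306.        18.04783 ]
  [319.5      271.5       17.77105 ]
  [249.       156.        16.72957 ]
  [103.5      144.        16.563675]
  [387.       165.        16.230328]]]
249.0 156.0 32.202267 [551.  270.4  62. ]
319.5 271.5 28.906027 [605.7 157.8  62. ]
462.0 163.5 18.443441 [732.5 255.8  62. ]
574.5 265.5 23.582952 [847.3 153.2  62. ]
513.0 249.0 26.46572 [786.8 173.   62. ]
408.0 327.0 22.478727 [692.   90.9  62. ]
387.0 165.0 29.499912 [668.3 257.4  62. ]
319.5 271.5 37.730602 [605.7 157.8  62. ]
103.5 144.0 30.655561 [429.9 285.9  62. ]
58.5 306.0 18.04783 [346.6 131.3  62. ]
319.5 271.5 17.77105 [605.7 157.8  62. ]
249.0 156.0 16.72957 [551.  270.4  62. ]
103.5 144.0 16.563675 [429.9 285.9  62. ]
387.0 165.0 16.230328 [668.3 257.4  62. ]
[array([390., 166.]), array([249., 159.])]
tray [[ 720.9 -203.7]
 [ 713.1 -316.4]
 [ 445.1 -301.1]
 [ 450.8 -191.1]] [ 582.44360753 -253.08014533] hole [ 583.12756212 -252.98666731]
((422.91180419921875, 158.8529510498047), (32.7423095703125, 15.279743194580078), 14.03624439239502) [[652.8, -214.4], [694.1, -224.3], [674.2, -312.3], [632.9, -302.2]] [ 663.49332425 -263.28975236]
((420.0, 219.5), (15.0, 38.0), 90.0) [[516.1, -204.2], [518.2, -308.5], [477.3, -308.7], [475.2, -204.6]] [ 496.71993789 -256.4756834 ]
```

View pics/w10.png

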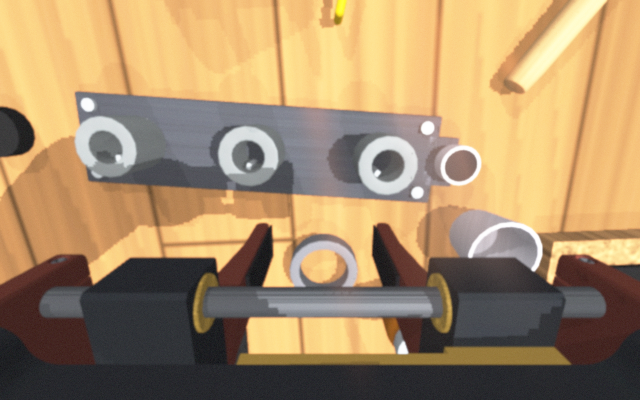

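Wrist view: sockets S (105,145), M (249,156) and L (387,165), nail cup at (459,164). A bright spot shows in each bore, probably the key top: L (378,174), M (249,168). I'll measure the sockets and spots at sub-pixel accuracy.

Run:
```python
from h import *
m=imaging.camera_model('wrist'); im=cv2.imread('pics/w10.png'); g=cv2.cvtColor(im,cv2.COLOR_BGR2GRAY).astype(np.float32)
for n,(u,v) in dict(L=(387,165),M=(249,156),S=(104,145)).items():
  pts=[];out=[]
  for a in np.arange(0,2*np.pi,.1):
    rr=np.arange(9,24,.25); pr=cv2.remap(g,(u+rr*np.cos(a)).astype(np.float32)[None],(v+rr*np.sin(a)).astype(np.float32)[None],1)[0]
    d=np.gradient(cv2.GaussianBlur(pr[None],(9,1),1.5)[0]); i=d[:44].argmax(); pts.append((u+rr[i]*np.cos(a),v+rr[i]*np.sin(a)))
  pts=np.array(pts,np.float32); W=np.array([onz(m,*p,62)[:2] for p in pts])
  # robust circle fit
  ok=np.ones(len(W),bool)
  for _ in range(5):
    A=np.c_[2*W,np.ones(len(W))][ok]; x=np.linalg.lstsq(A,(W[ok]**2).sum(1),rcond=None)[0]; R=np.sqrt(x[2]+x[0]**2+x[1]**2)
    e=abs(np.linalg.norm(W-x[:2],axis=1)-R); ok=e<max(1.2,1.5*np.median(e))
  print(n,x[:2].round(1),'R',R.round(2),ok.sum(),len(ok))
  c=x[:2]
  # top-down warp of bore at z=48, bright spot
  gr=np.array([[pix(m,[c[0]+i,c[1]+j,48]) for i in range(-14,15)] for j in range(14,-15,-1)],np.float32)
  p=cv2.remap(g,gr[:,:,0],gr[:,:,1],1)
  print('\n'.join(' '.join('%3d'%q for q in r[::2]) for r in p[::2]) if n!='S' else '')
```

```text
L [668.9 257. ] R 13.88 58 63
227 228 230 231 231 229 229 227 224 224 227 226 227 229 229
226 227 229 230 230 223 195 170 142 151 166 192 216 225 226
226 227 229 226 204 140  85  80  76  84  92 101 136 189 222
226 228 226 191 105  75  75  77  77  79  86  90  93 112 187
226 229 207 112  72  72  75  74  76  77  87  92  93  96 116
227 225 148  78  74  73  74  76  77  78  86  90  90  94  96
228 216 105  75  75  73  76  78  78  78  87  91  90  94  96
226 194  84  74  71  75  73  76  77  81  89  90  93  91  97
227 193 103  83  75  71  76  73  77  87  91  93  92  92  94
228 197 117 112  90  74  77  78  83  89  91  91  89  94 100
227 206 124 170 208 118  82  85  92  92  93  94  96 100 104
226 222 169 239 251 204  94  92  92  92  93 100 104 107 109
225 228 219 246 239 144  91  94  94  99 105 109 112 109 117
225 226 226 213 168 102 101 107 110 110 112 113 112 115 158
223 226 229 221 170 128 116 116 114 112 114 113 125 159 209
M [549.8 270.3] R 13.8 63 63
223 222 220 217 213 205 209 215 218 220 221 223 224 223 224
222 219 189 151 130 119 117 129 162 205 219 221 222 222 223
207 157 119 110 106  96  72  71  80 116 178 216 220 220 222
153 114 114 110 107 100  74  70  69  69  93 178 216 220 220
117 118 111 109 109 111  84  69  70  71  72 106 202 219 220
115 115 111 113 112 114  82  72  69  69  68  75 164 217 219
116 110 114 114 113 113  79  69  72  69  69  72 122 209 220
115 116 115 116 114 113  76  70  74  73  72  73  96 199 220
115 114 114 115 113 102  73  72  71  71  69  70  90 204 220
116 115 115 113 115  99  83  91  89  75  70  70  96 203 220
118 116 115 108 101 111 125 131 117  90  70  71 124 212 220
116 115 111  97 142 230 197 141 110  83  77  84 168 219 221
127 118 105  94 187 240 199 115  97  91  91 130 205 219 221
169 126 111 105 157 186 135  96  93  98 110 164 195 195 201
216 176 133 111 113 128 111 105 110 123 144 154 155 153 155
S [430.8 283.6] R 13.86 59 63
```

R = 13.8 is an exact fit for the bores. The key spots lie at radius about 11 mm, at -128° (L) and -114° (M), both inside the allowed ±0.62 rad. Now for the medium foot, axis about (666.7,-256), toe at -103°.

Request:
servo_tool(deltas=[{"fingers": 7.5,"x": 0.5,"y": -4,"z": 0,"spin": 0},{"fingers": 7.5,"x": 1,"y": -8,"z": 0,"spin": 0},{"fingers": 7.5,"x": 1.5,"y": -12,"z": 0,"spin": -4},{"fingers": 7.5,"x": 2,"y": -16,"z": 0,"spin": -7},{"fingers": 7.5,"x": 2.5,"y": -20,"z": 0,"spin": -10.3}])

```text
clock: 19.07
position: [636.6, 27.2, 119.0]
ee_rot: [0.0, 0.783, 0.623, 0.0]
force: [1.7, -0.2, -0.4]
opening: 75.2
grip_force: 0.0
```

Request:
servo_tool(deltas=[{"fingers": 7.5,"x": 0.5,"y": -4,"z": 0,"spin": 0},{"fingers": 7.5,"x": 1,"y": -8,"z": 0,"spin": 0},{"fingers": 7.5,"x": 1.5,"y": -12,"z": 0,"spin": 0},{"fingers": 7.5,"x": 2,"y": -16,"z": 0,"spin": 0},{"fingers": 7.5,"x": 2.5,"y": -20,"z": 0,"spin": 0}])

```text
clock: 19.48
position: [661.4, -173.0, 119.1]
ee_rot: [0.0, 0.782, 0.623, 0.0]
force: [0.3, -0.1, -0.0]
opening: 75.1
grip_force: 0.0
```

Request:
servo_tool(deltas=[{"fingers": 7.5,"x": 0.3,"y": -4,"z": 0,"spin": 0},{"fingers": 7.5,"x": 0.5,"y": -7.5,"z": 0,"spin": 0},{"fingers": 7.5,"x": 0.5,"y": -8.5,"z": 0,"spin": 0},{"fingers": 7.5,"x": 0.5,"y": -8.5,"z": 0,"spin": 0},{"fingers": 7.5,"x": 0.5,"y": -8.5,"z": 0,"spin": 0}])

```text
clock: 19.9
position: [666.3, -255.0, 118.5]
ee_rot: [-0.0, 0.782, 0.623, 0.0]
force: [-0.3, 1.1, -0.7]
opening: 74.9
grip_force: 0.0
```

Run:
```python
from h import *
s=sensors.get_state();print(s['position'],s['ee_rot']); m=imaging.camera_model('wrist'); im=shot('wrist','w11.png')[:,:,::-1]
print(pix(m,[666.7,-256,78]))
V=im.max(2); sub=V[60:280,240:420]
k=np.zeros(V.shape,np.uint8); k[60:300,230:430]=V[60:300,230:430]<95
cs,_=cv2.findContours(k,0,2)
for q in sorted(cs,key=cv2.contourArea)[-3:]:
  rc=cv2.minAreaRect(q); B=np.array([onz(m,*p,78)[:2] for p in cv2.boxPoints(rc)]); print(cv2.boundingRect(q),np.round(rc[0]),np.round(rc[1]),rc[2],B.round(1).tolist())
```

```text
[ 666.31504539 -255.01213815  118.50187998] [-3.04433182e-04  7.82012067e-01  6.23263117e-01  3.48431686e-04]
[323.65608922 206.78183255]
(240, 198, 10, 22) [245. 208.] [22.  4.] 71.56504821777344 [[600.3, -233.3], [604.0, -232.9], [604.4, -252.1], [600.6, -252.6]]
(301, 167, 38, 98) [318. 216.] [98. 35.] 85.8150863647461 [[652.8, -219.6], [680.2, -223.8], [667.8, -309.7], [637.6, -305.4]]
(230, 223, 200, 74) [330. 260.] [ 73. 199.] 90.0 [[586.4, -252.4], [750.3, -289.8], [741.3, -360.4], [564.7, -320.2]]
```

Request:
servo_tool(deltas=[{"fingers": 7.5,"x": 0,"y": 0,"z": -3,"spin": 0},{"fingers": 7.5,"x": 0,"y": 0,"z": -6,"spin": 0},{"fingers": 7.5,"x": 0,"y": 0,"z": -8,"spin": 0},{"fingers": 7.5,"x": 0,"y": 0,"z": -9.3,"spin": 0},{"fingers": 7.5,"x": 0,"y": 0,"z": -9.3,"spin": 0}])

```text
clock: 20.37
position: [665.2, -252.2, 22.6]
ee_rot: [-0.002, 0.781, 0.625, -0.001]
force: [-0.5, -0.3, -0.7]
opening: 74.9
grip_force: 0.0
```

Request:
servo_tool(deltas=[{"fingers": 5,"x": 0,"y": 0,"z": 0,"spin": 0},{"fingers": 4.5,"x": 0,"y": 0,"z": 0,"spin": 0},{"fingers": 4,"x": 0,"y": 0,"z": 0,"spin": 0},{"fingers": 3.5,"x": 0,"y": 0,"z": 0,"spin": 0},{"fingers": 3.5,"x": 0,"y": 0,"z": 0,"spin": 0}])

```text
clock: 20.78
position: [667.2, -255.5, 26.6]
ee_rot: [0.001, 0.782, 0.624, 0.0]
force: [0.1, 0.4, 0.3]
opening: 44.8
grip_force: 0.0
```

Request:
servo_tool(deltas=[{"fingers": 3.5,"x": 0,"y": 0,"z": 0,"spin": 0},{"fingers": 3.5,"x": 0,"y": 0,"z": 0,"spin": 0},{"fingers": 3.5,"x": 0,"y": 0,"z": 0,"spin": 0},{"fingers": 3.5,"x": 0,"y": 0,"z": 0,"spin": 0}])

```text
clock: 21.12
position: [667.3, -255.5, 26.4]
ee_rot: [0.001, 0.782, 0.624, 0.0]
force: [-0.0, -0.2, 5.5]
opening: 39.9
grip_force: 30.0
```

Opening 39.9 confirms the medium foot. Lifting.

Request:
servo_tool(deltas=[{"fingers": 3.5,"x": 0,"y": 0,"z": 1.5,"spin": 0},{"fingers": 3.5,"x": 0,"y": 0,"z": 4,"spin": 0},{"fingers": 3.5,"x": 0,"y": 0,"z": 7,"spin": 0},{"fingers": 3.5,"x": 0,"y": 0,"z": 10,"spin": 0},{"fingers": 3.5,"x": 0,"y": 0,"z": 12,"spin": 0}])

```text
clock: 21.53
position: [667.0, -255.1, 148.7]
ee_rot: [0.001, 0.782, 0.624, 0.001]
force: [0.4, -0.3, -2.9]
opening: 40.0
grip_force: 30.0
```

Request:
servo_tool(deltas=[{"fingers": 3.5,"x": 0,"y": 3,"z": 0,"spin": 0},{"fingers": 3.5,"x": 0,"y": 6,"z": 0,"spin": 0},{"fingers": 3.5,"x": 0,"y": 6,"z": 0,"spin": 0},{"fingers": 3.5,"x": 0,"y": 6,"z": 0,"spin": 0},{"fingers": 3.5,"x": 0,"y": 6,"z": 0,"spin": 0}])

```text
clock: 21.95
position: [666.2, -195.5, 145.5]
ee_rot: [-0.0, 0.782, 0.624, -0.001]
force: [-0.1, -0.4, -2.6]
opening: 39.9
grip_force: 30.0
```

Run:
```python
from h import *
s=sensors.get_state();print(s['position'],s['force'],s['opening']); m=imaging.camera_model('wrist'); im=shot('wrist','w12.png')
g=im.mean(2)
for u in (312,318,322,326,332): print(u,g[110:230:3,u].astype(int).tolist())
cv2.imwrite('pics/c12.png',cv2.resize(im[100:330,240:410,::-1],(0,0),fx=2.5,fy=2.5,interpolation=2))
```

```text
[ 666.17170871 -195.52110954  145.49570626] [-0.07296227 -0.37026904 -2.55006363] 39.88354540860653
312 [194, 195, 195, 194, 195, 198, 198, 198, 198, 199, 199, 199, 200, 198, 199, 194, 194, 194, 194, 195, 196, 197, 195, 194, 197, 195, 102, 74, 76, 75, 73, 114, 123, 117, 110, 84, 84, 81, 79, 78]
318 [195, 198, 195, 195, 196, 195, 196, 195, 193, 194, 195, 195, 197, 196, 193, 193, 191, 194, 193, 194, 195, 196, 196, 195, 194, 169, 95, 91, 92, 88, 99, 127, 122, 122, 103, 89, 88, 84, 83, 85]
322 [194, 195, 194, 194, 196, 195, 196, 196, 197, 195, 197, 197, 197, 196, 190, 189, 190, 191, 192, 192, 194, 191, 190, 196, 193, 158, 105, 105, 101, 100, 118, 130, 127, 126, 103, 95, 97, 91, 90, 90]
326 [190, 190, 190, 191, 191, 192, 191, 194, 195, 194, 195, 196, 196, 195, 190, 191, 191, 193, 191, 190, 190, 190, 192, 192, 193, 177, 115, 114, 109, 106, 115, 136, 132, 131, 106, 101, 100, 97, 97, 96]
332 [195, 192, 192, 194, 195, 192, 192, 192, 192, 191, 191, 189, 193, 187, 187, 188, 189, 190, 190, 191, 193, 191, 192, 192, 194, 186, 131, 113, 111, 111, 113, 141, 134, 136, 126, 108, 108, 107, 105, 102]
```

View pics/c12.png

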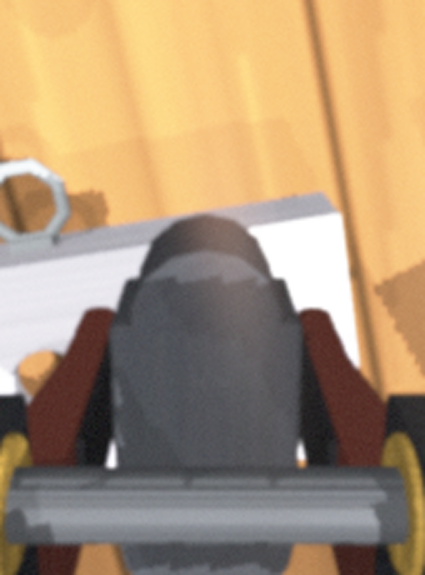

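The foot is held straight; the heel's bottom edge is at row 186 and its top edge at row 201. Computing the stub offset in the hand.

Run:
```python
from h import *
s=sensors.get_state()['position'];m=imaging.camera_model('wrist'); yaw=2*np.arctan2(.624,.782); ax=np.array([np.cos(yaw),np.sin(yaw)]); print(np.degrees(yaw))
for v,z in [(185.7,s[2]+19.6),(201.2,s[2]+51.6)]:
  p=onz(m,322,v,z)[:2]-s[:2]; print('along',p@ax,'axis offs',p@ax-34,'lat',p@[-ax[1],ax[0]])
```

```text
77.17651129499896
along 31.828070058107933 axis offs -2.171929941892067 lat 0.6411451193779438
along 31.755725535455973 axis offs -2.244274464544027 lat 0.5867170032220039
```

The stub axis is 2.2 mm toe-ward of the TCP. Target TCP over the medium socket: (551.6,272.2), yaw 66.4.

Request:
servo_tool(deltas=[{"fingers": 3.5,"x": -0.95,"y": 3.9,"z": 0,"spin": 0},{"fingers": 3.5,"x": -1.9,"y": 7.8,"z": 0,"spin": 0},{"fingers": 3.5,"x": -2.85,"y": 11.7,"z": 0,"spin": -3},{"fingers": 3.5,"x": -3.8,"y": 15.6,"z": 0,"spin": -7},{"fingers": 3.5,"x": -4.75,"y": 19.5,"z": 0,"spin": -10.8}])

```text
clock: 22.42
position: [618.5, -0.4, 145.2]
ee_rot: [-0.0, 0.839, 0.545, -0.0]
force: [-0.2, 0.1, -2.8]
opening: 39.8
grip_force: 30.0
```

Request:
servo_tool(deltas=[{"fingers": 3.5,"x": -0.95,"y": 3.9,"z": 0,"spin": 0},{"fingers": 3.5,"x": -1.9,"y": 7.8,"z": 0,"spin": 0},{"fingers": 3.5,"x": -2.85,"y": 11.7,"z": 0,"spin": 0},{"fingers": 3.5,"x": -3.8,"y": 15.6,"z": 0,"spin": 0},{"fingers": 3.5,"x": -4.75,"y": 19.5,"z": 0,"spin": 0}])

```text
clock: 22.83
position: [571.5, 194.9, 145.4]
ee_rot: [0.0, 0.838, 0.546, -0.0]
force: [0.7, -0.1, -2.2]
opening: 40.1
grip_force: 30.0
```

Request:
servo_tool(deltas=[{"fingers": 3.5,"x": -0.95,"y": 3.9,"z": 0,"spin": 0},{"fingers": 3.5,"x": -1.9,"y": 7.8,"z": 0,"spin": 0},{"fingers": 3.5,"x": -1.9,"y": 7.8,"z": 0,"spin": 0},{"fingers": 3.5,"x": -1.9,"y": 7.8,"z": 0,"spin": 0},{"fingers": 3.5,"x": -1.9,"y": 7.8,"z": 0,"spin": 0}])

```text
clock: 23.25
position: [553.2, 271.4, 145.1]
ee_rot: [0.0, 0.837, 0.547, -0.0]
force: [-0.0, 0.1, -2.3]
opening: 39.6
grip_force: 30.0
```

Request:
servo_tool(deltas=[{"fingers": 3.5,"x": 0,"y": 0,"z": 0,"spin": 0},{"fingers": 3.5,"x": 0,"y": 0,"z": 0,"spin": 0},{"fingers": 3.5,"x": 0,"y": 0,"z": 0,"spin": 0},{"fingers": 3.5,"x": 0,"y": 0,"z": 0,"spin": 0},{"fingers": 3.5,"x": 0,"y": 0,"z": 0,"spin": 0}])

```text
clock: 23.67
position: [553.0, 272.0, 145.5]
ee_rot: [0.0, 0.837, 0.547, 0.0]
force: [0.1, -0.6, -3.5]
opening: 39.8
grip_force: 30.0
```

Request:
servo_tool(deltas=[{"fingers": 3.5,"x": -0.14,"y": 0.02,"z": -2,"spin": 0},{"fingers": 3.5,"x": -0.14,"y": 0.02,"z": -4,"spin": 0},{"fingers": 3.5,"x": -0.14,"y": 0.02,"z": -6,"spin": 0},{"fingers": 3.5,"x": -0.14,"y": 0.02,"z": -6.1,"spin": 0},{"fingers": 3.5,"x": -0.14,"y": 0.02,"z": -6.1,"spin": 0}])

```text
clock: 24.08
position: [550.6, 272.4, 83.7]
ee_rot: [-0.0, 0.837, 0.547, -0.001]
force: [0.2, -0.4, -2.7]
opening: 39.8
grip_force: 30.0
```

Request:
servo_tool(deltas=[{"fingers": 3.5,"x": 0,"y": 0,"z": -0.2,"spin": 0},{"fingers": 3.5,"x": 0,"y": 0,"z": -0.4,"spin": 0},{"fingers": 3.5,"x": 0,"y": 0,"z": -0.6,"spin": 0},{"fingers": 3.5,"x": 0,"y": 0,"z": -0.6,"spin": 0}])

```text
clock: 24.42
position: [551.5, 273.0, 78.9]
ee_rot: [0.0, 0.837, 0.547, 0.0]
force: [-0.7, 0.6, -2.7]
opening: 39.6
grip_force: 30.0
```

Request:
servo_tool(deltas=[{"fingers": 3.5,"x": 0,"y": 0,"z": -0.1,"spin": 0},{"fingers": 3.5,"x": 0,"y": 0,"z": -0.1,"spin": 0},{"fingers": 3.5,"x": 0,"y": 0,"z": -0.1,"spin": 0}])

```text
clock: 24.67
position: [551.3, 272.9, 77.6]
ee_rot: [0.0, 0.837, 0.547, 0.0]
force: [-0.1, 0.2, -2.0]
opening: 39.5
grip_force: 30.0
```

Continuing down in 1 to 2 mm steps.

Request:
servo_tool(deltas=[{"fingers": 3.5,"x": 0,"y": 0,"z": -0.1,"spin": 0},{"fingers": 3.5,"x": 0,"y": 0,"z": -0.2,"spin": 0},{"fingers": 3.5,"x": 0,"y": 0,"z": -0.2,"spin": 0}])

```text
clock: 24.92
position: [551.1, 272.7, 75.2]
ee_rot: [0.0, 0.837, 0.547, -0.0]
force: [-1.1, -0.4, -2.8]
opening: 39.8
grip_force: 30.0
```

Request:
servo_tool(deltas=[{"fingers": 3.5,"x": 0,"y": 0,"z": -0.1,"spin": 0},{"fingers": 3.5,"x": 0,"y": 0,"z": -0.15,"spin": 0},{"fingers": 3.5,"x": 0,"y": 0,"z": -0.15,"spin": 0}])

```text
clock: 25.17
position: [551.2, 272.6, 73.7]
ee_rot: [0.0, 0.837, 0.547, -0.0]
force: [0.9, -0.5, -1.9]
opening: 39.7
grip_force: 30.0
```

It's in the bore. Approaching key height (reading about 64).

Request:
servo_tool(deltas=[{"fingers": 3.5,"x": 0,"y": 0,"z": -0.2,"spin": 0},{"fingers": 3.5,"x": 0,"y": 0,"z": -0.4,"spin": 0},{"fingers": 3.5,"x": 0,"y": 0,"z": -0.6,"spin": 0},{"fingers": 3.5,"x": 0,"y": 0,"z": -0.6,"spin": 0}])

```text
clock: 25.5
position: [551.1, 272.6, 67.3]
ee_rot: [0.0, 0.837, 0.547, -0.0]
force: [-0.1, -0.7, -2.9]
opening: 39.6
grip_force: 30.0
```

Request:
servo_tool(deltas=[{"fingers": 3.5,"x": 0,"y": 0,"z": -0.1,"spin": 0},{"fingers": 3.5,"x": 0,"y": 0,"z": -0.2,"spin": 0},{"fingers": 3.5,"x": 0,"y": 0,"z": -0.3,"spin": 0},{"fingers": 3.5,"x": 0,"y": 0,"z": -0.3,"spin": 0}])

```text
clock: 25.83
position: [551.2, 272.6, 64.7]
ee_rot: [0.0, 0.837, 0.547, -0.0]
force: [0.1, -2.9, -2.8]
opening: 39.7
grip_force: 30.0
```

Request:
servo_tool(deltas=[{"fingers": 3.5,"x": 0,"y": 0,"z": -0.1,"spin": 0},{"fingers": 3.5,"x": 0,"y": 0,"z": -0.2,"spin": 0},{"fingers": 3.5,"x": 0,"y": 0,"z": -0.2,"spin": 0}])

```text
clock: 26.08
position: [551.2, 272.6, 62.7]
ee_rot: [0.0, 0.837, 0.547, -0.0]
force: [-1.3, -3.0, -2.0]
opening: 40.3
grip_force: 30.0
```

Request:
servo_tool(deltas=[{"fingers": 3.5,"x": 0,"y": -0.03,"z": -0.1,"spin": 0},{"fingers": 3.5,"x": 0,"y": -0.03,"z": -0.2,"spin": 0},{"fingers": 3.5,"x": 0,"y": -0.03,"z": -0.2,"spin": 0}])

```text
clock: 26.33
position: [551.2, 272.6, 60.7]
ee_rot: [-0.0, 0.837, 0.547, -0.0]
force: [-1.4, -3.1, -1.8]
opening: 40.0
grip_force: 30.0
```

Request:
servo_tool(deltas=[{"fingers": 3.5,"x": 0,"y": 0,"z": -0.1,"spin": 0},{"fingers": 3.5,"x": 0,"y": 0,"z": -0.2,"spin": 0},{"fingers": 3.5,"x": 0,"y": 0,"z": -0.3,"spin": 0},{"fingers": 3.5,"x": 0,"y": 0,"z": -0.3,"spin": 0}])

```text
clock: 26.67
position: [551.1, 272.6, 57.7]
ee_rot: [-0.0, 0.837, 0.547, -0.0]
force: [-0.3, -2.6, -2.7]
opening: 39.8
grip_force: 30.0
```

It passes the key directly. Continuing to home (reading about 42.4).

Request:
servo_tool(deltas=[{"fingers": 3.5,"x": 0,"y": 0,"z": -0.25,"spin": 0},{"fingers": 3.5,"x": 0,"y": 0,"z": -0.5,"spin": 0},{"fingers": 3.5,"x": 0,"y": 0,"z": -0.75,"spin": 0},{"fingers": 3.5,"x": 0,"y": 0,"z": -0.9,"spin": 0},{"fingers": 3.5,"x": 0,"y": 0,"z": -0.9,"spin": 0}])

```text
clock: 27.08
position: [551.1, 272.6, 48.4]
ee_rot: [-0.0, 0.837, 0.547, -0.0]
force: [-0.0, -1.2, -4.4]
opening: 39.8
grip_force: 30.0
```

Request:
servo_tool(deltas=[{"fingers": 3.5,"x": 0,"y": 0,"z": -0.15,"spin": 0},{"fingers": 3.5,"x": 0,"y": 0,"z": -0.3,"spin": 0},{"fingers": 3.5,"x": 0,"y": 0,"z": -0.4,"spin": 0},{"fingers": 3.5,"x": 0,"y": 0,"z": -0.4,"spin": 0}])

```text
clock: 27.42
position: [551.2, 272.5, 44.7]
ee_rot: [-0.0, 0.837, 0.547, -0.0]
force: [-1.3, -2.4, -3.3]
opening: 39.6
grip_force: 30.0
```

Request:
servo_tool(deltas=[{"fingers": 3.5,"x": 0,"y": 0,"z": -0.1,"spin": 0},{"fingers": 3.5,"x": 0,"y": 0,"z": -0.15,"spin": 0},{"fingers": 3.5,"x": 0,"y": 0,"z": -0.15,"spin": 0}])

```text
clock: 27.67
position: [551.2, 272.6, 43.3]
ee_rot: [0.0, 0.837, 0.547, -0.0]
force: [-0.7, -3.2, -2.0]
opening: 39.7
grip_force: 30.0
```

Request:
servo_tool(deltas=[{"fingers": 3.5,"x": 0,"y": 0,"z": -0.1,"spin": 0},{"fingers": 3.5,"x": 0,"y": 0,"z": -0.1,"spin": 0},{"fingers": 3.5,"x": 0,"y": 0,"z": -0.1,"spin": 0}])

```text
clock: 27.92
position: [551.2, 272.5, 42.4]
ee_rot: [0.0, 0.837, 0.547, -0.0]
force: [-0.9, -2.6, -1.6]
opening: 40.0
grip_force: 30.0
```

Request:
servo_tool(deltas=[{"fingers": 3.5,"x": 0,"y": 0,"z": -0.05,"spin": 0},{"fingers": 3.5,"x": 0,"y": 0,"z": -0.05,"spin": 0},{"fingers": 3.5,"x": 0,"y": 0,"z": -0.05,"spin": 0}])

```text
clock: 28.17
position: [551.3, 272.5, 42.3]
ee_rot: [0.0, 0.837, 0.547, 0.0]
force: [-2.0, -4.4, 4.7]
opening: 39.8
grip_force: 30.0
```

Touched down at 42.3, exactly home. Release and go to the large foot at about (497.3,-246), yaw 91.

Request:
servo_tool(deltas=[{"fingers": 5,"x": 0,"y": 0,"z": 0,"spin": 0},{"fingers": 6,"x": 0,"y": 0,"z": 0,"spin": 0},{"fingers": 6.5,"x": 0,"y": 0,"z": 0,"spin": 0},{"fingers": 6.5,"x": 0,"y": 0,"z": 2,"spin": 0},{"fingers": 6.5,"x": 0,"y": 0,"z": 6,"spin": 0}])

```text
clock: 28.58
position: [548.7, 271.4, 98.3]
ee_rot: [-0.001, 0.837, 0.548, -0.004]
force: [1.2, -0.1, 0.1]
opening: 64.4
grip_force: 0.0
```

Request:
servo_tool(deltas=[{"fingers": 7.5,"x": 0,"y": 0,"z": 4,"spin": 0},{"fingers": 7.5,"x": -0.4,"y": -4,"z": 4.5,"spin": 6},{"fingers": 7.5,"x": -0.8,"y": -8,"z": 4.5,"spin": 13},{"fingers": 7.5,"x": -1.2,"y": -12,"z": 4.5,"spin": 20},{"fingers": 7.5,"x": -1.6,"y": -16,"z": 4.5,"spin": 24.9}])

```text
clock: 29.0
position: [535.3, 111.8, 147.4]
ee_rot: [0.0, 0.696, 0.718, 0.001]
force: [0.1, -0.3, -0.5]
opening: 74.9
grip_force: 0.0
```

Request:
servo_tool(deltas=[{"fingers": 7.5,"x": -0.4,"y": -4,"z": 0,"spin": 0},{"fingers": 7.5,"x": -0.8,"y": -8,"z": 0,"spin": 0},{"fingers": 7.5,"x": -1.2,"y": -12,"z": 0,"spin": 0},{"fingers": 7.5,"x": -1.6,"y": -16,"z": 0,"spin": 0},{"fingers": 7.5,"x": -2,"y": -20,"z": 0,"spin": 0}])

```text
clock: 29.42
position: [515.3, -88.9, 147.3]
ee_rot: [0.001, 0.699, 0.715, 0.001]
force: [1.2, 0.0, 0.6]
opening: 74.9
grip_force: 0.0
```

Request:
servo_tool(deltas=[{"fingers": 7.5,"x": -0.5,"y": -4,"z": 0,"spin": 0},{"fingers": 7.5,"x": -1,"y": -8,"z": 0,"spin": 0},{"fingers": 7.5,"x": -1.5,"y": -12,"z": 0,"spin": 0},{"fingers": 7.5,"x": -1.7,"y": -15.8,"z": 0,"spin": 0},{"fingers": 7.5,"x": -1.7,"y": -15.8,"z": 0,"spin": 0}])

```text
clock: 29.83
position: [496.7, -254.6, 146.5]
ee_rot: [0.001, 0.703, 0.711, -0.001]
force: [-0.2, -1.4, 0.0]
opening: 74.8
grip_force: 0.0
```

Run:
```python
from h import *
m=imaging.camera_model('wrist');s=sensors.get_state();print(s['position'],s['ee_rot'],s['opening']); im=shot('wrist','w13.png'); g=im.mean(2)
# foot side edges along a few rows & heel along column, at px of z=78
for y in (-235,-245,-255):
  u,v=pix(m,[497,y,78]); print(y,round(u),round(v),g[int(v),int(u)-45:int(u)+46:3].astype(int).tolist())
u,v=pix(m,[497,-206,78]); print('heel col',round(u),round(v),g[int(v)-30:int(v)+31:2,int(u)].astype(int).tolist())
```

```text
[ 496.73297044 -254.61533852  146.45599562] [ 0.00114831  0.70283928  0.71134683 -0.00114757] 74.8237831905779
-235 323 176 [162, 167, 167, 169, 166, 167, 168, 116, 62, 62, 68, 91, 95, 101, 106, 111, 118, 118, 122, 116, 109, 97, 96, 173, 237, 239, 238, 238, 240, 239, 239]
-245 323 186 [160, 162, 162, 161, 163, 160, 163, 114, 60, 60, 65, 66, 71, 75, 100, 102, 107, 104, 109, 104, 104, 98, 96, 174, 227, 237, 237, 238, 238, 237, 238]
-255 323 197 [162, 164, 163, 164, 165, 165, 166, 134, 57, 60, 63, 62, 64, 74, 95, 99, 105, 103, 106, 101, 100, 102, 99, 196, 228, 229, 238, 238, 240, 238, 239]
heel col 324 143 [154, 152, 152, 154, 151, 149, 203, 233, 233, 232, 233, 231, 230, 232, 194, 94, 100, 110, 110, 109, 110, 108, 108, 112, 108, 111, 110, 107, 111, 112, 112]
```

Request:
servo_tool(deltas=[{"fingers": 7.5,"x": 0.05,"y": 0.85,"z": -3.5,"spin": 0},{"fingers": 7.5,"x": 0.05,"y": 0.85,"z": -7,"spin": 0},{"fingers": 7.5,"x": 0.05,"y": 0.85,"z": -10,"spin": 0},{"fingers": 7.5,"x": 0.05,"y": 0.85,"z": -12,"spin": 0},{"fingers": 7.5,"x": 0.05,"y": 0.85,"z": -12,"spin": 0}])

```text
clock: 30.3
position: [496.7, -234.3, 23.3]
ee_rot: [-0.003, 0.698, 0.716, -0.0]
force: [0.0, -0.0, -0.4]
opening: 75.1
grip_force: 0.0
```

Request:
servo_tool(deltas=[{"fingers": 5,"x": 0,"y": 0,"z": 0,"spin": 0},{"fingers": 5,"x": 0,"y": 0,"z": 0,"spin": 0},{"fingers": 4.5,"x": 0,"y": 0,"z": 0,"spin": 0},{"fingers": 4,"x": 0,"y": 0,"z": 0,"spin": 0},{"fingers": 3.8,"x": 0,"y": 0,"z": 0,"spin": 0}])

```text
clock: 30.72
position: [498.9, -237.2, 28.1]
ee_rot: [0.001, 0.699, 0.715, -0.0]
force: [-4.4, 0.6, 3.4]
opening: 45.2
grip_force: 1.8
```

Request:
servo_tool(deltas=[{"fingers": 3.8,"x": 0,"y": 0,"z": 0,"spin": 0},{"fingers": 3.8,"x": 0,"y": 0,"z": 0,"spin": 0},{"fingers": 3.8,"x": 0,"y": 0,"z": 0,"spin": 0},{"fingers": 3.8,"x": 0,"y": 0,"z": 0,"spin": 0}])

```text
clock: 31.05
position: [498.7, -237.3, 28.0]
ee_rot: [0.0, 0.699, 0.715, -0.0]
force: [-2.9, 0.9, 6.3]
opening: 44.0
grip_force: 29.8
```

Request:
servo_tool(deltas=[{"fingers": 3.8,"x": 0,"y": 0,"z": 1.5,"spin": 0},{"fingers": 3.8,"x": 0,"y": 0,"z": 4,"spin": 0},{"fingers": 3.8,"x": 0,"y": 0,"z": 7,"spin": 0},{"fingers": 3.8,"x": 0,"y": 0,"z": 10,"spin": 0},{"fingers": 3.8,"x": 0,"y": 0,"z": 12,"spin": 0}])

```text
clock: 31.47
position: [499.4, -236.9, 149.8]
ee_rot: [0.001, 0.699, 0.715, 0.0]
force: [1.1, 0.2, -2.3]
opening: 43.7
grip_force: 29.7
```

Request:
servo_tool(deltas=[{"fingers": 3.8,"x": 0.5,"y": 3,"z": 0,"spin": 0},{"fingers": 3.8,"x": 1,"y": 6,"z": 0,"spin": 0},{"fingers": 3.8,"x": 1,"y": 6,"z": 0,"spin": 0},{"fingers": 3.8,"x": 1,"y": 6,"z": 0,"spin": 0},{"fingers": 3.8,"x": 1,"y": 6,"z": 0,"spin": 0}])

```text
clock: 31.88
position: [508.5, -177.3, 147.0]
ee_rot: [0.0, 0.699, 0.715, -0.0]
force: [0.8, -0.2, -2.7]
opening: 44.0
grip_force: 29.7
```

Run:
```python
from h import *
m=imaging.camera_model('wrist');s=sensors.get_state();print(s['position'],s['ee_rot'],s['opening'],s['force']); im=shot('wrist','w14.png'); g=im.mean(2)
for u in (316,320,322,324,328): print(u,g[160:236:2,u].astype(int).tolist())
```

```text
[ 508.49390637 -177.30419964  146.98608284] [ 1.71228944e-04  6.99099055e-01  7.15024749e-01 -3.00178054e-04] 44.00271257461025 [ 0.82093674 -0.23698319 -2.71507615]
316 [189, 187, 190, 187, 189, 189, 188, 189, 187, 189, 190, 187, 188, 189, 182, 119, 78, 77, 78, 76, 77, 74, 81, 92, 86, 86, 88, 88, 86, 84, 86, 83, 82, 80, 82, 79, 84, 83]
320 [188, 187, 188, 188, 189, 188, 187, 187, 187, 188, 190, 187, 188, 189, 173, 101, 86, 89, 84, 83, 82, 84, 89, 98, 95, 92, 91, 91, 88, 90, 86, 88, 86, 85, 84, 87, 85, 84]
322 [189, 188, 189, 190, 189, 190, 189, 189, 190, 188, 189, 189, 191, 193, 177, 108, 94, 93, 90, 88, 87, 85, 90, 99, 98, 98, 92, 94, 95, 92, 87, 91, 88, 89, 86, 88, 87, 87]
324 [189, 189, 190, 191, 190, 192, 190, 191, 191, 191, 192, 192, 194, 192, 185, 116, 93, 96, 92, 94, 91, 90, 93, 102, 100, 100, 98, 100, 98, 91, 97, 92, 93, 90, 89, 86, 92, 89]
328 [196, 191, 190, 192, 193, 192, 194, 193, 193, 195, 193, 191, 192, 194, 189, 123, 102, 100, 102, 96, 100, 98, 102, 109, 107, 105, 105, 104, 101, 100, 100, 101, 99, 95, 92, 92, 94, 94]
```

Run:
```python
from h import *
s=sensors.get_state()['position'];m=imaging.camera_model('wrist'); yaw=2*np.arctan2(.715,.699); ax=np.array([np.cos(yaw),np.sin(yaw)]); print(np.degrees(yaw),s)
for v,z in [(189.2,s[2]+18),(204.8,s[2]+50)]:
  p=onz(m,321,v,z)[:2]-s[:2]; print('along',p@ax,'axis offs',p@ax-40)
```

```text
91.29659596814713 [ 508.36836834 -177.85489691  146.81578167]
along 29.396360973942972 axis offs -10.603639026057028
along 29.521458082583973 axis offs -10.478541917416027
```

Stub axis is 10.5 mm toe-ward of the TCP, which agrees with the hole position. Target TCP (676.0,265.2), yaw 51.7.

Request:
servo_tool(deltas=[{"fingers": 3.8,"x": 1.4,"y": 3.7,"z": 0,"spin": 0},{"fingers": 3.8,"x": 2.8,"y": 7.4,"z": 0,"spin": -4},{"fingers": 3.8,"x": 4.2,"y": 11.1,"z": 0,"spin": -8},{"fingers": 3.8,"x": 5.6,"y": 14.8,"z": 0,"spin": -12},{"fingers": 3.8,"x": 7,"y": 18.5,"z": 0,"spin": -16}])

```text
clock: 32.35
position: [579.2, 8.1, 146.6]
ee_rot: [0.0, 0.794, 0.608, -0.0]
force: [1.1, -1.1, -2.2]
opening: 43.8
grip_force: 29.7
```

Request:
servo_tool(deltas=[{"fingers": 3.8,"x": 1.4,"y": 3.7,"z": 0,"spin": -4},{"fingers": 3.8,"x": 2.8,"y": 7.4,"z": 0,"spin": -8},{"fingers": 3.8,"x": 4.2,"y": 11.1,"z": 0,"spin": -12},{"fingers": 3.8,"x": 5.6,"y": 14.8,"z": 0,"spin": -16},{"fingers": 3.8,"x": 7,"y": 18.5,"z": 0,"spin": -20}])

```text
clock: 32.77
position: [649.7, 193.2, 146.2]
ee_rot: [0.0, 0.887, 0.461, -0.0]
force: [0.3, -0.7, -2.2]
opening: 43.8
grip_force: 29.7
```

Request:
servo_tool(deltas=[{"fingers": 3.8,"x": 1.4,"y": 3.7,"z": 0,"spin": -3.6},{"fingers": 3.8,"x": 2.8,"y": 7.3,"z": 0,"spin": -3.6},{"fingers": 3.8,"x": 2.8,"y": 7.3,"z": 0,"spin": -3.6},{"fingers": 3.8,"x": 2.8,"y": 7.3,"z": 0,"spin": -3.6},{"fingers": 3.8,"x": 2.8,"y": 7.3,"z": 0,"spin": -3.6}])

```text
clock: 33.18
position: [677.0, 264.6, 145.8]
ee_rot: [0.0, 0.9, 0.435, -0.001]
force: [0.6, -0.3, -3.2]
opening: 44.0
grip_force: 29.7
```

Request:
servo_tool(deltas=[{"fingers": 3.8,"x": 0,"y": 0,"z": 0,"spin": 0},{"fingers": 3.8,"x": 0,"y": 0,"z": 0,"spin": 0},{"fingers": 3.8,"x": 0,"y": 0,"z": 0,"spin": 0},{"fingers": 3.8,"x": 0,"y": 0,"z": 0,"spin": 0},{"fingers": 3.8,"x": 0,"y": 0,"z": 0,"spin": 0}])

```text
clock: 33.6
position: [676.9, 265.3, 147.3]
ee_rot: [0.0, 0.9, 0.435, 0.0]
force: [0.5, -0.4, -2.3]
opening: 44.1
grip_force: 29.7
```

Request:
servo_tool(deltas=[{"fingers": 3.8,"x": -0.09,"y": 0,"z": -2,"spin": 0},{"fingers": 3.8,"x": -0.09,"y": 0,"z": -4,"spin": 0},{"fingers": 3.8,"x": -0.09,"y": 0,"z": -5.5,"spin": 0},{"fingers": 3.8,"x": -0.09,"y": 0,"z": -6.2,"spin": 0},{"fingers": 3.8,"x": -0.09,"y": 0,"z": -6.2,"spin": 0}])

```text
clock: 34.02
position: [674.7, 265.3, 82.7]
ee_rot: [-0.0, 0.9, 0.436, -0.002]
force: [-0.5, -0.1, -2.8]
opening: 44.0
grip_force: 29.7
```

Request:
servo_tool(deltas=[{"fingers": 3.8,"x": 0,"y": 0,"z": -0.2,"spin": 0},{"fingers": 3.8,"x": 0,"y": 0,"z": -0.4,"spin": 0},{"fingers": 3.8,"x": 0,"y": 0,"z": -0.4,"spin": 0},{"fingers": 3.8,"x": 0,"y": 0,"z": -0.4,"spin": 0}])

```text
clock: 34.35
position: [676.2, 266.3, 81.8]
ee_rot: [0.0, 0.9, 0.436, 0.001]
force: [-0.6, -0.2, -2.8]
opening: 44.4
grip_force: 29.7
```

Request:
servo_tool(deltas=[{"fingers": 3.8,"x": 0,"y": 0,"z": -0.1,"spin": 0},{"fingers": 3.8,"x": 0,"y": 0,"z": -0.2,"spin": 0},{"fingers": 3.8,"x": 0,"y": 0,"z": -0.2,"spin": 0}])

```text
clock: 34.6
position: [675.8, 266.0, 79.0]
ee_rot: [0.0, 0.9, 0.436, 0.0]
force: [-0.4, 0.4, -2.8]
opening: 44.3
grip_force: 29.7
```

Request:
servo_tool(deltas=[{"fingers": 3.8,"x": 0,"y": 0,"z": -0.1,"spin": 0},{"fingers": 3.8,"x": 0,"y": 0,"z": -0.15,"spin": 0},{"fingers": 3.8,"x": 0,"y": 0,"z": -0.15,"spin": 0}])

```text
clock: 34.85
position: [675.9, 265.8, 77.3]
ee_rot: [0.0, 0.9, 0.436, -0.0]
force: [1.0, 0.1, -2.7]
opening: 44.2
grip_force: 29.7
```

Request:
servo_tool(deltas=[{"fingers": 3.8,"x": 0,"y": -0.04,"z": -0.1,"spin": 0},{"fingers": 3.8,"x": 0,"y": -0.04,"z": -0.2,"spin": 0},{"fingers": 3.8,"x": 0,"y": -0.04,"z": -0.2,"spin": 0}])

```text
clock: 35.1
position: [675.8, 265.5, 75.2]
ee_rot: [0.0, 0.9, 0.436, -0.0]
force: [-0.1, -1.5, -2.3]
opening: 44.2
grip_force: 29.7
```

Request:
servo_tool(deltas=[{"fingers": 3.8,"x": 0,"y": 0,"z": -0.2,"spin": 0},{"fingers": 3.8,"x": 0,"y": 0,"z": -0.4,"spin": 0},{"fingers": 3.8,"x": 0,"y": 0,"z": -0.6,"spin": 0},{"fingers": 3.8,"x": 0,"y": 0,"z": -0.6,"spin": 0}])

```text
clock: 35.43
position: [675.6, 265.4, 68.8]
ee_rot: [0.0, 0.9, 0.436, -0.0]
force: [0.9, -1.0, -3.5]
opening: 44.2
grip_force: 29.7
```

Request:
servo_tool(deltas=[{"fingers": 3.8,"x": 0,"y": 0,"z": -0.1,"spin": 0},{"fingers": 3.8,"x": 0,"y": 0,"z": -0.2,"spin": 0},{"fingers": 3.8,"x": 0,"y": 0,"z": -0.3,"spin": 0},{"fingers": 3.8,"x": 0,"y": 0,"z": -0.3,"spin": 0}])

```text
clock: 35.77
position: [675.9, 265.5, 66.2]
ee_rot: [0.0, 0.9, 0.436, -0.0]
force: [0.3, -2.1, -2.2]
opening: 44.1
grip_force: 29.7
```

Request:
servo_tool(deltas=[{"fingers": 3.8,"x": 0,"y": 0,"z": -0.1,"spin": 0},{"fingers": 3.8,"x": 0,"y": 0,"z": -0.15,"spin": 0},{"fingers": 3.8,"x": 0,"y": 0,"z": -0.15,"spin": 0}])

```text
clock: 36.02
position: [675.9, 265.5, 64.8]
ee_rot: [0.0, 0.9, 0.436, -0.0]
force: [0.3, -1.2, -2.5]
opening: 43.9
grip_force: 29.7
```

Request:
servo_tool(deltas=[{"fingers": 3.8,"x": 0,"y": 0,"z": -0.1,"spin": 0},{"fingers": 3.8,"x": 0,"y": 0,"z": -0.2,"spin": 0},{"fingers": 3.8,"x": 0,"y": 0,"z": -0.2,"spin": 0}])

```text
clock: 36.27
position: [675.8, 265.6, 62.7]
ee_rot: [0.0, 0.9, 0.436, -0.0]
force: [-0.0, -1.7, -1.6]
opening: 44.1
grip_force: 29.7
```

Request:
servo_tool(deltas=[{"fingers": 3.8,"x": 0,"y": 0,"z": -0.1,"spin": 0},{"fingers": 3.8,"x": 0,"y": 0,"z": -0.2,"spin": 0},{"fingers": 3.8,"x": 0,"y": 0,"z": -0.2,"spin": 0}])

```text
clock: 36.52
position: [675.8, 265.5, 60.6]
ee_rot: [0.0, 0.9, 0.436, -0.0]
force: [-0.4, -2.2, -1.4]
opening: 44.0
grip_force: 29.7
```

Past the key (66) freely. On to home (about 44).

Request:
servo_tool(deltas=[{"fingers": 3.8,"x": 0,"y": 0,"z": -0.3,"spin": 0},{"fingers": 3.8,"x": 0,"y": 0,"z": -0.6,"spin": 0},{"fingers": 3.8,"x": 0,"y": 0,"z": -0.9,"spin": 0},{"fingers": 3.8,"x": 0,"y": 0,"z": -1.2,"spin": 0},{"fingers": 3.8,"x": 0,"y": 0,"z": -1.2,"spin": 0}])

```text
clock: 36.93
position: [675.5, 265.5, 47.9]
ee_rot: [-0.0, 0.9, 0.436, -0.0]
force: [0.2, -2.3, -4.4]
opening: 44.1
grip_force: 29.7
```

Request:
servo_tool(deltas=[{"fingers": 3.8,"x": 0,"y": 0,"z": -0.1,"spin": 0},{"fingers": 3.8,"x": 0,"y": 0,"z": -0.2,"spin": 0},{"fingers": 3.8,"x": 0,"y": 0,"z": -0.3,"spin": 0},{"fingers": 3.8,"x": 0,"y": 0,"z": -0.3,"spin": 0}])

```text
clock: 37.27
position: [675.8, 265.5, 45.8]
ee_rot: [0.0, 0.9, 0.436, -0.0]
force: [0.7, -3.2, -1.9]
opening: 44.1
grip_force: 29.7
```

Request:
servo_tool(deltas=[{"fingers": 3.8,"x": 0,"y": 0,"z": -0.1,"spin": 0},{"fingers": 3.8,"x": 0,"y": 0,"z": -0.1,"spin": 0},{"fingers": 3.8,"x": 0,"y": 0,"z": -0.1,"spin": 0}])

```text
clock: 37.52
position: [675.9, 265.5, 44.9]
ee_rot: [0.0, 0.9, 0.436, 0.0]
force: [0.6, -3.2, -1.2]
opening: 44.0
grip_force: 29.7
```

Request:
servo_tool(deltas=[{"fingers": 3.8,"x": 0,"y": 0,"z": -0.05,"spin": 0},{"fingers": 3.8,"x": 0,"y": 0,"z": -0.05,"spin": 0},{"fingers": 3.8,"x": 0,"y": 0,"z": -0.05,"spin": 0}])

```text
clock: 37.77
position: [675.9, 265.6, 44.5]
ee_rot: [0.0, 0.9, 0.436, 0.0]
force: [-0.4, -4.2, -0.0]
opening: 44.2
grip_force: 29.7
```

Request:
servo_tool(deltas=[{"fingers": 3.8,"x": 0,"y": 0,"z": -0.05,"spin": 0},{"fingers": 5,"x": 0,"y": 0,"z": -0.05,"spin": 0},{"fingers": 6,"x": 0,"y": 0,"z": -0.05,"spin": 0},{"fingers": 6,"x": 0,"y": 0,"z": -0.05,"spin": 0},{"fingers": 6,"x": 0,"y": 0,"z": 0.5,"spin": 0}])

```text
clock: 38.18
position: [674.9, 266.3, 48.6]
ee_rot: [-0.001, 0.9, 0.436, -0.001]
force: [-0.8, 0.1, -0.1]
opening: 59.8
grip_force: 0.0
```

Request:
servo_tool(deltas=[{"fingers": 6,"x": 0,"y": 0,"z": 3,"spin": 0},{"fingers": 6,"x": 0,"y": 0,"z": 6,"spin": 0},{"fingers": 6,"x": 0,"y": 0,"z": 10,"spin": 0},{"fingers": 6,"x": 0,"y": 0,"z": 10.5,"spin": 0},{"fingers": 6,"x": 0,"y": 0,"z": 10.5,"spin": 0}])

```text
clock: 38.6
position: [677.5, 267.5, 159.1]
ee_rot: [-0.0, 0.9, 0.436, 0.004]
force: [0.2, -0.5, -0.1]
opening: 60.2
grip_force: 0.0
```

Run:
```python
from h import *
im=shot('top','t15.png')[:,:,::-1].copy(); m=imaging.camera_model('top'); hsv=cv2.cvtColor(im,cv2.COLOR_BGR2HSV)
# dark board region hull, wooden handle inside
sub=np.zeros(im.shape[:2],np.uint8); sub[213:263,284:362]=255
k=cv2.inRange(hsv,(5,70,130),(28,255,255))&sub
cs,_=cv2.findContours(k,0,2)
for q in sorted(cs,key=cv2.contourArea)[-3:]:
  rc=cv2.minAreaRect(q); B=np.array([onz(m,*p,36)[:2] for p in cv2.boxPoints(rc)]); print(cv2.contourArea(q),np.round(rc[0],1),np.round(rc[1],1),rc[2],B.round(1).tolist(),onz(m,*rc[0],36).round(1))
s=cv2.imread('pics/t15.png'); shot('scene','s15.png'); sc=cv2.imread('pics/s15.png')
a=cv2.resize(im[100:270,200:450],(0,0),fx=2.1,fy=2.1,interpolation=2); b=cv2.resize(sc[180:310,330:450],(0,0),fx=2.2,fy=2.2,interpolation=2)
c=np.zeros((max(a.shape[0],b.shape[0]),a.shape[1]+b.shape[1],3),np.uint8); c[:a.shape[0],:a.shape[1]]=a; c[:b.shape[0],a.shape[1]:]=b; cv2.imwrite('pics/c15.png',c); print(c.shape)
```

```text
23.0 [360.  247.5] [29.  2.] 90.0 [[455.2, -95.1], [455.4, -100.8], [374.2, -102.0], [374.1, -96.4]] [414.7 -98.6  36. ]
58.5 [337.  214.5] [ 3. 48.] 90.0 [[508.9, 35.6], [511.7, -99.9], [503.2, -100.1], [500.4, 35.5]] [506.  -32.2  36. ]
339.0 [325.  225.5] [11. 34.] 90.0 [[488.9, 49.3], [490.8, -46.5], [459.9, -47.1], [458.0, 48.6]] [474.4   1.1  36. ]
(357, 789, 3)
```

View pics/c15.png

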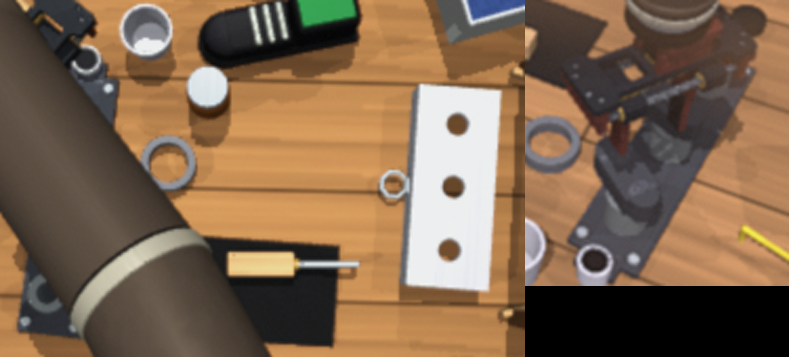

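Both feet look seated and the tray is empty. The hook has been knocked: its handle is now at crop (262,264), about (474.5,2) in world, rod pointing -89°. The eye is at crop (394,184). Re-grasping.

Request:
servo_tool(deltas=[{"fingers": 6,"x": -2.25,"y": -2.95,"z": 0,"spin": 4},{"fingers": 6,"x": -4.5,"y": -5.9,"z": 0,"spin": 8},{"fingers": 6,"x": -6.75,"y": -8.85,"z": 0,"spin": 12},{"fingers": 6,"x": -9,"y": -11.8,"z": 0,"spin": 16},{"fingers": 6,"x": -11.25,"y": -14.75,"z": 0,"spin": 20}])

```text
clock: 39.12
position: [560.9, 116.6, 152.3]
ee_rot: [-0.001, 0.81, 0.587, -0.001]
force: [0.2, 1.0, 0.2]
opening: 60.0
grip_force: 0.0
```

Request:
servo_tool(deltas=[{"fingers": 6,"x": -2.25,"y": -2.95,"z": 0,"spin": 5},{"fingers": 6,"x": -4.5,"y": -5.9,"z": 0,"spin": 10},{"fingers": 6,"x": -6.75,"y": -8.85,"z": 0,"spin": 15},{"fingers": 6,"x": -9,"y": -11.8,"z": 0,"spin": 19.6},{"fingers": 6,"x": -9,"y": -11.8,"z": 0,"spin": 19.6}])

```text
clock: 39.53
position: [468.0, -7.2, 152.1]
ee_rot: [-0.001, 0.7, 0.714, -0.004]
force: [-0.2, 0.0, -0.2]
opening: 60.6
grip_force: 0.0
```

Request:
servo_tool(deltas=[{"fingers": 6,"x": 0,"y": 0,"z": 0,"spin": 0},{"fingers": 6,"x": 0,"y": 0,"z": 0,"spin": 0},{"fingers": 6,"x": 0,"y": 0,"z": 0,"spin": 0},{"fingers": 6,"x": 0,"y": 0,"z": 0,"spin": 0},{"fingers": 6,"x": 0,"y": 0,"z": 0,"spin": 0}])

```text
clock: 39.95
position: [473.6, 1.7, 154.2]
ee_rot: [-0.0, 0.698, 0.716, 0.0]
force: [0.4, 0.3, -0.0]
opening: 60.2
grip_force: 0.0
```

Run:
```python
from h import *
s=sensors.get_state();print(s['position'],s['ee_rot']); mt=imaging.camera_model('top'); m=imaging.camera_model('wrist')
im=shot('wrist','w16.png')[:,:,::-1]
hsv=cv2.cvtColor(im,cv2.COLOR_BGR2HSV); g=im.mean(2)
for p in ([474.5,2,36],[474.5,46,36],[474.5,-42,36]): print(pix(m,p).round(1))
u0=int(pix(m,[474.5,10,36])[0]); v0=int(pix(m,[474.5,10,36])[1])
print(v0,u0-30,g[v0,u0-30:u0+31:2].astype(int).tolist()); v1=int(pix(m,[474.5,46,36])[1]); print('col',v1-20,g[v1-20:v1+20:2,u0].astype(int).tolist())
t=cv2.imread('pics/t15.png'); 
r=t[178:198,378:400].mean(2).astype(int)
print('\n'.join(' '.join('%3d'%q for q in x) for x in r[::1]))
```

```text
[473.63324746   1.65639734 154.19854483] [-3.97732154e-04  6.98477257e-01  7.15632110e-01  2.15438531e-04]
[323.6 184. ]
[324.7 143.1]
[322.5 221.9]
176 293 [62, 60, 46, 48, 48, 47, 55, 107, 214, 230, 238, 236, 238, 236, 234, 232, 232, 229, 230, 234, 231, 229, 157, 95, 91, 89, 82, 77, 115, 197, 205]
col 123 [92, 90, 93, 95, 96, 96, 97, 110, 163, 220, 229, 230, 231, 231, 231, 232, 231, 232, 232, 232]
149 148 146 141 141 141 141 142 142 141 141 141 141 141 140 134 108 106 132 197 235 238
152 151 149 143 142 143 143 142 140 141 141 140 134 136 138 129 107 105 133 199 235 237
154 154 152 146 146 145 147 148 144 140 151 146 139 134 134 125  98 105 141 213 236 237
157 155 154 149 148 153 175 207 210 202 201 197 173 136 133 125 103 105 144 218 237 237
156 156 151 150 157 182 209 194 178 173 178 183 184 178 145 124  95 103 144 218 237 238
152 150 150 159 188 213 186 145 139 141 146 155 167 195 178 130  96 104 145 221 237 237
142 143 149 176 209 184 126  99  95  96 100 117 145 171 188 152 133 111 155 230 237 238
137 140 151 184 197 124  89  83  76  76  78  91 112 144 166 170 178 123 160 233 2
[... 362 characters left out ...]
 112  99 157 198 184 131 117 114 109 108 108 112 133 180 185 188 132 180 235 238 238
 85  81  63 100 166 199 156 103  94  90  86  98 143 186 174 146 156 134 193 235 238 237
102  97  69  76 123 180 195 156 145 138 129 154 195 172 117  96 115 131 197 235 238 238
128 120  89  83 100 144 180 182 187 191 194 197 176 119  91  94 103 131 200 235 238 238
134 131 117  91  89 105 134 146 147 146 150 144 110  89  89  98 103 140 214 236 237 238
137 136 132 117  94  98 124 129 130 128 122  99  90  89  92 100 103 143 218 236 238 238
145 142 138 134 121  98 101 100 102 101 100 103 123 123 113 101 103 144 219 237 238 238
147 142 141 139 136 122  98  94  94  95 105 129 138 133 120 104 105 144 219 236 238 238
```

Request:
servo_tool(deltas=[{"fingers": 6,"x": 0,"y": 0.13,"z": -4,"spin": 0},{"fingers": 6,"x": 0,"y": 0.13,"z": -8,"spin": 0},{"fingers": 6,"x": 0,"y": 0.13,"z": -12,"spin": 0},{"fingers": 6,"x": 0,"y": 0.13,"z": -15,"spin": 0},{"fingers": 6,"x": 0,"y": 0.13,"z": -15,"spin": 0}])

```text
clock: 40.42
position: [469.5, 2.1, -0.4]
ee_rot: [-0.003, 0.699, 0.715, -0.003]
force: [-0.5, -0.2, -0.2]
opening: 59.9
grip_force: 0.0
```

Request:
servo_tool(deltas=[{"fingers": 6,"x": 0,"y": 0,"z": -1,"spin": 0},{"fingers": 6,"x": 0,"y": 0,"z": -1.9,"spin": 0},{"fingers": 6,"x": 0,"y": 0,"z": -1.9,"spin": 0},{"fingers": 2.6,"x": 0,"y": 0,"z": -1.9,"spin": 0},{"fingers": 2.6,"x": 0,"y": 0,"z": -1.9,"spin": 0}])

```text
clock: 40.83
position: [474.3, 1.4, -13.4]
ee_rot: [0.001, 0.699, 0.715, 0.001]
force: [0.5, -0.0, 0.3]
opening: 49.9
grip_force: 0.0
```

Request:
servo_tool(deltas=[{"fingers": 2.6,"x": 0,"y": 0,"z": 0,"spin": 0},{"fingers": 2.6,"x": 0,"y": 0,"z": 0,"spin": 0},{"fingers": 2.6,"x": 0,"y": 0,"z": 0,"spin": 0},{"fingers": 2.6,"x": 0,"y": 0,"z": 0,"spin": 0},{"fingers": 2.6,"x": 0,"y": 0,"z": 0,"spin": 0}])

```text
clock: 41.25
position: [473.7, 1.3, -14.0]
ee_rot: [0.0, 0.699, 0.715, 0.0]
force: [-0.4, -0.8, 7.6]
opening: 32.1
grip_force: 30.0
```

Run:
```python
from h import *
s=sensors.get_state();print(s['position'],s['ee_rot'],s['opening']); m=imaging.camera_model('top'); print('eye',onz(m,386.8,187,16))
```

```text
[473.74624199   1.28514129 -13.9673757 ] [4.68207329e-04 6.99333317e-01 7.14795548e-01 1.35661455e-04] 32.06499374318398
eye [ 588.64100447 -176.13761773   16.        ]
```

Gripped. Lift, align to yaw 87.2, and move the tip over the eye (TCP target (594.9,-48.8)).

Request:
servo_tool(deltas=[{"fingers": 2.6,"x": 0,"y": 0,"z": 2,"spin": 0},{"fingers": 2.6,"x": 0,"y": 0,"z": 4,"spin": -2},{"fingers": 2.6,"x": 3.5,"y": -1.4,"z": 4,"spin": -4.2},{"fingers": 2.6,"x": 7,"y": -2.8,"z": 4,"spin": -4.2},{"fingers": 2.6,"x": 10.5,"y": -4.2,"z": 4,"spin": -4.2}])

```text
clock: 41.67
position: [579.6, -41.6, 26.1]
ee_rot: [0.001, 0.725, 0.689, -0.0]
force: [0.2, 0.5, -2.5]
opening: 31.8
grip_force: 30.0
```

Request:
servo_tool(deltas=[{"fingers": 2.6,"x": 1.6,"y": -0.8,"z": 0,"spin": 0},{"fingers": 2.6,"x": 1.6,"y": -0.8,"z": 0,"spin": 0},{"fingers": 2.6,"x": 1.6,"y": -0.8,"z": 0,"spin": 0},{"fingers": 2.6,"x": 1.6,"y": -0.8,"z": 0,"spin": 0},{"fingers": 2.6,"x": 1.6,"y": -0.8,"z": 0,"spin": 0}])

```text
clock: 42.08
position: [592.9, -47.7, 25.2]
ee_rot: [-0.001, 0.725, 0.689, -0.0]
force: [0.2, -0.3, -2.6]
opening: 31.9
grip_force: 30.0
```

Request:
servo_tool(deltas=[{"fingers": 2.6,"x": 0,"y": 0,"z": 0,"spin": 0},{"fingers": 2.6,"x": 0,"y": 0,"z": 0,"spin": 0},{"fingers": 2.6,"x": 0,"y": 0,"z": 0,"spin": 0},{"fingers": 2.6,"x": 0,"y": 0,"z": 0,"spin": 0},{"fingers": 2.6,"x": 0,"y": 0,"z": 0,"spin": 0}])

```text
clock: 42.5
position: [594.2, -48.5, 25.5]
ee_rot: [0.0, 0.725, 0.689, -0.0]
force: [-0.9, -0.1, -2.1]
opening: 31.7
grip_force: 30.0
```

Run:
```python
from h import *
s=sensors.get_state();print(s['position'],s['ee_rot'],s['opening']); m=imaging.camera_model('scene'); g=shot('scene','s17.png').mean(2).astype(int); p=s['position']
e=pix(m,[588.6,-177,16]); t=pix(m,[p[0]-6.3,p[1]-128.2,p[2]+20]); tr=pix(m,[p[0]-6.3,p[1]-132.2,p[2]+49]); print('eye',e,'tipbottom',t,'rod end top',tr)
u,v=int(t[0])-14,int(tr[1])-6; print(u,v); print('\n'.join(' '.join('%3d'%q for q in x) for x in g[v:v+36,u:u+30]))
```

```text
[594.23226804 -48.48309609  25.52843814] [ 8.17111142e-05  7.24893861e-01  6.88860569e-01 -2.11409166e-05] 31.710427704568023
eye [247.75162997 203.46238814] tipbottom [246.6077516  196.57870059] rod end top [244.06098865 189.28094852]
232 183
233 234 233 233 234 233 233 233 234 234 234 233 233 234 234 234 233 234 235 230 196 150 130 130 132 133 132 131 130 130
235 234 233 234 233 232 232 232 232 232 233 232 232 233 234 234 234 235 232 207 154 129 128 130 132 133 133 132 132 131
232 234 234 234 233 231 226 225 225 225 226 229 226 227 231 233 234 232 209 161 131 126 129 132 131 133 132 133 133 136
214 233 234 233 233 230 224 222 221 221 223 224 223 222 225 226 224 203 161 133 127 130 130 132 133 132 132 133 135 140
190 232 234 233 231 226 222 221 221 222 223 222 222 222 224 220 194 157 134 130 130 129 130 132 133 132 134 137 140 142
177 231 234 231 226 223 222 222 223 223 224 223 222 223 223 203 158 134 129 130 130 130 129 132 132 135 137 140 141 143
197 234 234 226 223 221 221 222 223 223 223 223 223 224 209 164 124 124 131 131 130 128 130 133 135 138 144 145 143 135
226 236 233 225 
[... 2763 characters left out ...]
 124 129 129 128 128 128 130 130 130 130 131 131 132 135 140 141 141 142 143 143 139 136 134 132 133
122 128 121 119 122 126 127 128 128 128 128 128 127 129 128 129 130 133 136 140 141 141 143 144 143 143 140 138 131 131
132 133 122 121 123 125 126 127 127 127 127 128 128 128 129 127 129 134 137 138 139 138 139 140 144 143 141 139 134 132
137 132 122 121 123 127 127 127 125 126 127 128 127 127 127 128 131 135 135 137 136 135 139 138 138 141 141 139 141 138
133 122 118 118 122 129 131 130 127 125 125 124 126 126 127 130 133 135 136 135 133 136 136 135 136 137 138 139 140 140
127 120 117 117 121 128 129 131 130 129 126 126 124 126 127 132 134 135 135 135 136 134 135 136 136 135 136 137 138 138
```

Ring centre measured at (248.3,203), predicted (247.8,203.5), and the tip column matches. Descending into the eye.

Request:
servo_tool(deltas=[{"fingers": 2.6,"x": 0.05,"y": 0,"z": -1,"spin": 0},{"fingers": 2.6,"x": 0.05,"y": 0,"z": -2,"spin": 0},{"fingers": 2.6,"x": 0.05,"y": 0,"z": -2.5,"spin": 0},{"fingers": 2.6,"x": 0.05,"y": 0,"z": -2.8,"spin": 0},{"fingers": 2.6,"x": 0.05,"y": 0,"z": -2.8,"spin": 0}])

```text
clock: 42.97
position: [593.9, -48.4, -3.9]
ee_rot: [-0.001, 0.725, 0.689, -0.001]
force: [-0.8, -0.2, -1.4]
opening: 32.1
grip_force: 30.0
```

Request:
servo_tool(deltas=[{"fingers": 2.6,"x": 0,"y": 0,"z": -0.3,"spin": 0},{"fingers": 2.6,"x": 0,"y": 0,"z": -0.6,"spin": 0},{"fingers": 2.6,"x": 0,"y": 0,"z": -0.9,"spin": 0},{"fingers": 2.6,"x": 0,"y": 0,"z": -1.2,"spin": 0},{"fingers": 2.6,"x": 0,"y": 0,"z": -1.2,"spin": 0}])

```text
clock: 43.38
position: [594.5, -48.6, -15.2]
ee_rot: [-0.0, 0.725, 0.689, -0.0]
force: [-0.3, -0.2, -2.4]
opening: 31.5
grip_force: 30.0
```

Request:
servo_tool(deltas=[{"fingers": 2.6,"x": 0,"y": -0.5,"z": 0,"spin": 0},{"fingers": 2.6,"x": -0.05,"y": -1,"z": 0,"spin": 0},{"fingers": 2.6,"x": -0.08,"y": -1.5,"z": 0,"spin": 0},{"fingers": 2.6,"x": -0.1,"y": -2,"z": 0,"spin": 0},{"fingers": 2.6,"x": -0.12,"y": -2.5,"z": 0,"spin": 0}])

```text
clock: 43.8
position: [593.8, -73.4, -14.3]
ee_rot: [-0.0, 0.725, 0.689, 0.0]
force: [-0.4, 3.8, -1.6]
opening: 32.1
grip_force: 30.0
```

The tray is being pushed (3.8 N). Continuing, in 1 cm rows.

Request:
servo_tool(deltas=[{"fingers": 2.6,"x": -0.05,"y": -1,"z": 0,"spin": 0},{"fingers": 2.6,"x": -0.1,"y": -2,"z": 0,"spin": 0},{"fingers": 2.6,"x": -0.15,"y": -3,"z": 0,"spin": 0},{"fingers": 2.6,"x": -0.2,"y": -4,"z": 0,"spin": 0},{"fingers": 2.6,"x": -0.25,"y": -5,"z": 0,"spin": 0}])

```text
clock: 44.22
position: [591.0, -124.7, -14.5]
ee_rot: [0.0, 0.725, 0.689, -0.0]
force: [-0.2, 4.1, -1.5]
opening: 31.7
grip_force: 30.0
```

Run:
```python
from h import *
s=sensors.get_state();print(s['position'],s['force']); m=imaging.camera_model('top'); im=shot('top','t18.png'); hsv=cv2.cvtColor(im,cv2.COLOR_RGB2HSV)
k=((hsv[:,:,1]<40)&(hsv[:,:,2]>200)).astype(np.uint8); k[:128]=0;k[245:]=0;k[:,:400]=0;k[:,462:]=0
# front edge of tray: first bright column per row (upper and lower part unobstructed)
for v in range(130,245,6):
  c=np.flatnonzero(k[v]); 
  if len(c)>8: print(v,c[0],c[-1],onz(m,c[0],v,46)[:2].round(1))
```

```text
[ 590.9910678  -124.72363301  -14.54848891] [-0.21029774  4.05019936 -1.51460344]
148 423 450 [ 699.1 -271.8]
154 425 450 [ 682.1 -277.6]
160 429 450 [ 665.3 -289. ]
166 432 449 [ 648.4 -297.6]
172 435 449 [ 631.6 -306.3]
178 437 449 [ 614.7 -312. ]
184 438 448 [ 597.8 -314.9]
```

At x=699 the front edge lies at -272 (expected -269), so the tray is running straight. Pushing on.

Request:
servo_tool(deltas=[{"fingers": 2.6,"x": -0.05,"y": -1,"z": 0,"spin": 0},{"fingers": 2.6,"x": -0.1,"y": -2,"z": 0,"spin": 0},{"fingers": 2.6,"x": -0.15,"y": -3,"z": 0,"spin": 0},{"fingers": 2.6,"x": -0.2,"y": -4,"z": 0,"spin": 0},{"fingers": 2.6,"x": -0.25,"y": -5,"z": 0,"spin": 0}])

```text
clock: 44.68
position: [588.4, -174.5, -14.6]
ee_rot: [-0.0, 0.725, 0.689, -0.0]
force: [-0.2, 2.7, -1.0]
opening: 31.4
grip_force: 30.0
```

Request:
servo_tool(deltas=[{"fingers": 2.6,"x": -0.05,"y": -1,"z": 0,"spin": 0},{"fingers": 2.6,"x": -0.1,"y": -2,"z": 0,"spin": 0},{"fingers": 2.6,"x": -0.15,"y": -3,"z": 0,"spin": 0},{"fingers": 2.6,"x": -0.2,"y": -4,"z": 0,"spin": 0},{"fingers": 2.6,"x": -0.23,"y": -4.5,"z": 0,"spin": 0}])

```text
clock: 45.1
position: [586.0, -220.8, -14.7]
ee_rot: [0.0, 0.725, 0.688, -0.0]
force: [0.5, 2.9, -1.5]
opening: 31.9
grip_force: 30.0
```

Request:
servo_tool(deltas=[{"fingers": 2.6,"x": 0,"y": 0,"z": 0,"spin": 0},{"fingers": 2.6,"x": 0,"y": 0,"z": 0,"spin": 0}])

```text
clock: 45.27
position: [586.0, -219.8, -14.7]
ee_rot: [0.0, 0.725, 0.688, -0.0]
force: [-0.1, -0.0, -2.6]
opening: 31.3
grip_force: 30.0
```

Run:
```python
from h import *
s=sensors.get_state();print(s['position'],s['force']); m=imaging.camera_model('scene'); g=shot('scene','s19.png').mean(2).astype(int)
# tray front vertical face top edge, where visible
o=np.array([576.1,-409.8]); ex=np.array([.0436,.999]); ey=np.array([-.999,.0436])
for t in (-120,-100,-80,-50,50,80,100,120):
  L=[]
  for x in np.arange(20,90,4):
    p=o+ex*x+ey*t; u,v=pix(m,[*p,46]); L.append(g[int(round(v)),int(round(u))])
  print(t,L)
```

```text
[ 586.00066891 -219.76544993  -14.67394367] [-0.14241252 -0.02179037 -2.56306986]
-120 [np.int64(150), np.int64(150), np.int64(149), np.int64(147), np.int64(148), np.int64(148), np.int64(149), np.int64(146), np.int64(127), np.int64(113), np.int64(109), np.int64(111), np.int64(107), np.int64(107), np.int64(125), np.int64(124), np.int64(107), np.int64(96)]
-100 [np.int64(132), np.int64(132), np.int64(132), np.int64(133), np.int64(142), np.int64(139), np.int64(144), np.int64(142), np.int64(132), np.int64(131), np.int64(130), np.int64(118), np.int64(111), np.int64(107), np.int64(108), np.int64(110), np.int64(110), np.int64(106)]
-80 [np.int64(134), np.int64(133), np.int64(130), np.int64(130), np.int64(130), np.int64(131), np.int64(130), np.int64(127), np.int64(118), np.int64(110), np.int64(110), np.int64(112), np.int64(109), np.int64(109), np.int64(109), np.int64(111), np.int64(110), np.int64(104)]
-50 [np.int64(133), np.int64(130), np.int64(128), np.int64(127), np.int64(130), np.int64(131), np.int64(128), np.int64(128), np.int64(111), np.int64(106), np.int64(109), np.int64(111), np.int6
[... 453 characters left out ...]
.int64(133), np.int64(97), np.int64(47), np.int64(22), np.int64(20), np.int64(21), np.int64(23), np.int64(25), np.int64(24), np.int64(23), np.int64(28), np.int64(23)]
100 [np.int64(139), np.int64(141), np.int64(135), np.int64(124), np.int64(123), np.int64(133), np.int64(134), np.int64(144), np.int64(150), np.int64(134), np.int64(130), np.int64(115), np.int64(122), np.int64(123), np.int64(106), np.int64(109), np.int64(104), np.int64(70)]
120 [np.int64(69), np.int64(66), np.int64(74), np.int64(72), np.int64(67), np.int64(83), np.int64(81), np.int64(82), np.int64(71), np.int64(70), np.int64(55), np.int64(53), np.int64(53), np.int64(79), np.int64(89), np.int64(111), np.int64(131), np.int64(127)]
```

Tray front edge at bay x≈52 along its length, so its centre is about -3 and square. A few mm more push for margin, then lift out and carry the hook back to the board.

Request:
servo_tool(deltas=[{"fingers": 2.6,"x": 0,"y": -0.4,"z": 0,"spin": 0},{"fingers": 2.6,"x": 0,"y": -0.4,"z": 0,"spin": 0},{"fingers": 2.6,"x": 0.03,"y": 0.5,"z": 0,"spin": 0},{"fingers": 2.6,"x": 0.03,"y": 0.5,"z": 1.5,"spin": 0},{"fingers": 2.6,"x": 0.03,"y": 0.5,"z": 4.5,"spin": 0}])

```text
clock: 45.73
position: [584.1, -211.6, 28.4]
ee_rot: [-0.003, 0.724, 0.69, -0.001]
force: [-0.2, -0.7, -1.5]
opening: 32.1
grip_force: 30.0
```

Request:
servo_tool(deltas=[{"fingers": 2.6,"x": -1.8,"y": 3,"z": 0.5,"spin": 0},{"fingers": 2.6,"x": -3.6,"y": 6,"z": 0.5,"spin": 0},{"fingers": 2.6,"x": -5.4,"y": 9,"z": 0.5,"spin": 0},{"fingers": 2.6,"x": -7.2,"y": 12,"z": 0.5,"spin": 0},{"fingers": 2.6,"x": -9,"y": 15,"z": 0.5,"spin": 0}])

```text
clock: 46.15
position: [495.9, -62.0, 36.7]
ee_rot: [0.001, 0.725, 0.689, 0.0]
force: [0.8, 0.7, -1.6]
opening: 32.1
grip_force: 30.0
```

Request:
servo_tool(deltas=[{"fingers": 2.6,"x": -1.8,"y": 3,"z": 0,"spin": 0},{"fingers": 2.6,"x": -3.6,"y": 6,"z": 0,"spin": 0},{"fingers": 2.6,"x": -5.1,"y": 7.8,"z": 0,"spin": 0},{"fingers": 2.6,"x": -5.1,"y": 7.8,"z": -1.5,"spin": 0},{"fingers": 2.6,"x": -5.1,"y": 7.8,"z": -3.5,"spin": 0}])

```text
clock: 46.57
position: [446.8, 16.2, 2.6]
ee_rot: [0.002, 0.724, 0.69, 0.001]
force: [1.2, 0.1, -2.7]
opening: 32.1
grip_force: 30.0
```

Request:
servo_tool(deltas=[{"fingers": 2.6,"x": 0,"y": 0,"z": -0.5,"spin": 0},{"fingers": 2.6,"x": 0,"y": 0,"z": -0.8,"spin": 0},{"fingers": 2.6,"x": 0,"y": 0,"z": -0.8,"spin": 0},{"fingers": 2.6,"x": 0,"y": 0,"z": -0.8,"spin": 0},{"fingers": 2.6,"x": 0,"y": 0,"z": -0.8,"spin": 0}])

```text
clock: 46.98
position: [446.3, 14.4, -6.8]
ee_rot: [0.0, 0.725, 0.689, 0.0]
force: [0.0, -0.7, -1.4]
opening: 31.9
grip_force: 30.0
```

Request:
servo_tool(deltas=[{"fingers": 2.6,"x": 0,"y": 0,"z": -0.3,"spin": 0},{"fingers": 2.6,"x": 0,"y": 0,"z": -0.6,"spin": 0},{"fingers": 2.6,"x": 0,"y": 0,"z": -0.68,"spin": 0},{"fingers": 2.6,"x": 0,"y": 0,"z": -0.68,"spin": 0},{"fingers": 2.6,"x": 0,"y": 0,"z": -0.68,"spin": 0}])

```text
clock: 47.4
position: [445.9, 14.2, -14.0]
ee_rot: [0.0, 0.725, 0.689, -0.0]
force: [-0.1, -1.4, 6.9]
opening: 32.0
grip_force: 30.0
```

Request:
servo_tool(deltas=[{"fingers": 4,"x": 0,"y": 0,"z": 0,"spin": 0},{"fingers": 5,"x": 0,"y": 0,"z": 0,"spin": 0},{"fingers": 6,"x": 0,"y": 0,"z": 0,"spin": 0},{"fingers": 6,"x": 0,"y": 0,"z": 0,"spin": 0},{"fingers": 6,"x": 0,"y": 0,"z": 1,"spin": 0}])

```text
clock: 47.82
position: [444.6, 14.5, -5.2]
ee_rot: [-0.001, 0.725, 0.689, -0.001]
force: [-0.2, -0.4, -0.3]
opening: 59.1
grip_force: 0.0
```

Request:
servo_tool(deltas=[{"fingers": 6,"x": 0,"y": 0,"z": 4,"spin": 0},{"fingers": 6,"x": 0,"y": 0,"z": 8,"spin": 0},{"fingers": 6,"x": 0,"y": 0,"z": 12,"spin": 0},{"fingers": 6,"x": 0,"y": 0,"z": 16,"spin": 0},{"fingers": 6,"x": 0,"y": 0,"z": 20,"spin": 0}])

```text
clock: 48.23
position: [444.9, 15.2, 198.2]
ee_rot: [-0.0, 0.724, 0.689, 0.0]
force: [1.7, -0.5, 0.4]
opening: 60.1
grip_force: 0.0
```

Request:
servo_tool(deltas=[{"fingers": 6,"x": 0,"y": -4,"z": 0,"spin": 0},{"fingers": 6,"x": 0,"y": -8,"z": 0,"spin": 0},{"fingers": 6,"x": -1,"y": -12,"z": 0,"spin": 0},{"fingers": 6,"x": -2,"y": -16,"z": 0,"spin": 0},{"fingers": 6,"x": -3,"y": -20,"z": 0,"spin": 0}])

```text
clock: 48.65
position: [414.8, -186.9, 196.6]
ee_rot: [0.0, 0.725, 0.689, 0.0]
force: [1.5, -0.6, -0.1]
opening: 59.9
grip_force: 0.0
```

Run:
```python
from h import *
print(sensors.get_state()['position']); im=shot('top','t20.png')[:,:,::-1].copy(); m=imaging.camera_model('top'); hsv=cv2.cvtColor(im,cv2.COLOR_BGR2HSV)
sub=np.zeros(im.shape[:2],np.uint8); sub[215:262,287:358]=255
k=cv2.inRange(hsv,(5,70,130),(28,255,255))&sub
cs,_=cv2.findContours(k,0,2); q=max(cs,key=cv2.contourArea); rc=cv2.minAreaRect(q); print('hook',cv2.contourArea(q),np.round(rc[0],1),np.round(rc[1],1),onz(m,*rc[0],36).round(1))
g=im.mean(2).astype(int)
o=np.array([576.1,-409.8]); ex=np.array([.0436,.999]); ey=np.array([-.999,.0436])
for t in (-110,-60,60,110): print('tray',t,[int(g[tuple(np.round(pix(m,[*(o+ex*x+ey*t),46])).astype(int)[::-1])]) for x in np.arange(30,90,4)])
# ring
r=g[180:205,425:460]; print('\n'.join(' '.join('%3d'%z for z in x) for x in r[::2]))
# feet: masks in stand region at z=94
V=hsv[:,:,2]; S=hsv[:,:,1]
for n,c,a in (('M',(550.4,270.3),-113.6),('L',(669.5,257),-128.3)):
  d=np.array([np.cos(np.radians(a)),np.sin(np.radians(a))]); print(n,[int(g[tuple(np.round(pix(m,[*(np.array(c)+d*x),94])).astype(int)[::-1])]) for x in range(-60,90,6)])
```

```text
[ 414.79222022 -186.89868925  196.57780642]
hook 325.0 [320.1 235. ] [34.1 11.3] [447.3  14.2  36. ]
tray -110 [88, 159, 159, 157, 143, 110, 95, 95, 86, 86, 85, 91, 127, 137, 137]
tray -60 [112, 160, 160, 160, 153, 114, 99, 97, 97, 79, 75, 75, 85, 117, 128]
tray 60 [137, 159, 160, 160, 158, 158, 106, 96, 94, 96, 92, 90, 94, 130, 142]
tray 110 [141, 157, 158, 156, 157, 158, 156, 97, 94, 94, 92, 83, 82, 103, 46]
142 143 143 142 143 142 142 143 142 143 143 143 143 143 144 143 144 144 143 133  95  90  90  91  94  97  97  97 100 109 144 156 158 159 160
145 145 145 144 145 145 145 145 145 145 144 145 145 145 145 145 145 145 145 135  97  91  91  94  96  97  97  98  98 114 153 158 158 158 160
132 131 132 132 132 132 132 132 133 134 134 134 134 134 134 137 144 146 141 123  88  78  75  79  85  96  97  97 101 122 155 157 159 158 159
130 131 131 131 131 131 131 131 131 131 132 132 133 141 162 189 181 175 176 171 161 125  97  81  81  95  95  97 102 125 156 157 159 158 160
128 128 129 128 129 129 129 129 129 128 129 139 167 199 172 119 113 115 114 113  90  96 120 113  87  92  96  98 106 135 156 15
[... 656 characters left out ...]
1  95  86  91  95  95  96 102 126 157 159 160 160 160 160
134 134 135 134 134 134 133 133 133 133 132 128 115  93  97  97  96  93  83  83  83  82  87  95  94  94  96 106 136 157 159 159 159 160 160
138 138 138 139 139 138 138 138 139 139 139 138 138 135 128 127 128 127 117  90  86  87  91  95  94  94  97 110 145 158 159 160 160 160 160
140 141 141 141 141 142 141 141 142 141 141 141 141 141 141 142 141 140 131  95  89  91  93  95  94  95  97 112 146 159 158 159 160 161 159
M [137, 102, 100, 132, 130, 74, 73, 74, 88, 89, 75, 74, 74, 80, 98, 86, 75, 74, 71, 29, 52, 123, 128, 139, 143]
L [122, 128, 130, 122, 72, 72, 77, 99, 87, 77, 75, 74, 75, 76, 106, 101, 91, 77, 77, 76, 70, 26, 64, 143, 145]
```

Hook on the board at (447,14), tray at bay x≈-5, and both foot outlines match the seated height and position. Handing in.

```bash
python3 -c "
from h import *
print(order.hand_in())"
```

```text
the job is handed in; nothing more can be done
None
```

The job is handed in, but no verdict came back. By my own checks, the large and medium feet are home in their sockets (there was no small foot), the empty tray is back under the roof, and the hook lies flat on the board.

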